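# Set out the jeweller's bench for soldering

## Robot

A 6-joint arm with a two-finger parallel gripper is mounted at the origin on the work surface. World frame = base frame: x ahead of the robot, y to its left, z up, the work surface at z = 0. Lengths are in mm, angles in rad, forces in N, time in s.
With the tool pointing down it reaches from about 350 to 975 mm from the base axis. Payload 7.1 kg.
Tool frame: the origin (TCP) lies between the finger pads; the fingertips stand 14 mm ahead of it and the grasp point (between the pads) lies 5 mm behind it; z points along the fingers, y is the line along which they close (so a half turn about z gives the same grasp; the last joint's range is limited). The gripper opens to 88 mm and grips with 3 to 60 N. Pads are 20 mm wide; open, the fingers measure 115 mm over their backs; the gripper's body (75 mm by 178 mm) begins 61 mm behind the grasp point.
Start: joints at [-1.343, 0.423, 1.63, -0, 1.089, -0.019], TCP at [152.708, -606.041, 236.675] pointing down, gripper open.
Joint ranges: [-3, 3], [-0.9, 2.11], [0.09, 2.58], [-1.31, 4.45], [0.11, 2.69], [-2.54, 2.54]. Speed limits (rad/s): [2.39, 2.39, 3.01, 3.14, 3.14, 3.14].

## Interface

Orientations are given as a rotation vector (axis times angle).
In Python, from workcell import ctrl gives the robot as it stands. The module is installed in compiled form; this text tells all that it offers.
- The arm moves only by the tool servo_tool, never from a script. Its argument "plan" is a list of rows, each a list of 3 entries, a list of its own where there are three numbers: the closure, from 0 (fully open) to 1 (shut), then the shift along the world's x, y, z in mm, then the turn about the world's z in degrees. In form: [[hand, [x, y, z], yaw], ...]. A call has 1 to 10 rows; each row is the pose to reach, as a shift and turn from the pose commanded when the call began; what a row does not reach only later rows make up. A row lasts 1/12 s, in which the tool goes at most 41.7 mm and 7.16 degrees, less where a joint would pass 70% of its speed; a pose out of reach is approached as far as the arm can. A call with a gripper value outside its range is refused whole. The fingers move at their own pace and stop on an object; the grip force is fixed at half the most. Time passes only in rows, so rows that repeat a pose let the fingers close. It gives the time, the measured TCP pose, the force, the opening and the grip force at its end, in the units of the state.
- ctrl.get_obs(): the state, without advancing time (a new reading comes with each control period).
- ctrl.get_image(name): name is "scene" or "top" or "wrist"; returns the picture (400x640x3 uint8, blue, green, red); there is no depth.
- ctrl.camera_info(name): a dict with "fovy" (degrees; the focal length in pixels is half the picture's height over the tangent of half this angle, whatever the lens; pixels are square), "cx", "cy" (the principal point, pixels), "k1" (the pictures are not rectified: a ray, as slopes to the right and down, at radius r is drawn at 1 + k1 r^2 times it, then the intrinsics apply), "rvec" (rotation vector, rad) and "tvec" (3), from world to camera coordinates, as OpenCV has them; the wrist camera has in their place "T_tool_cam" (4x4, takes a point from camera to tool coordinates, whose origin is the TCP and whose axes are the flange's). Camera axes: x right, y down, z forward; pixel columns grow to the right and rows downward; lengths in mm; the calibration is good to about 2 mm. A picture is of the moment at which its call begins: read the wrist's pose just before it. camera_info takes no time and is no camera call.
- ctrl.close_job(): hands the job in; it is judged then, once.
The state is a dict: "t": time; "qpos": joint angles; "qvel": joint speeds; "joint_torque": joint torques, N m; "ee_pos": TCP position; "orientation": TCP orientation; "ft_force": force on the tool from outside, world axes, zero at the start; "moment": the same for the moment, N m; "width": finger opening in mm; "grasp_force": force on a finger pad.
Only numpy, scipy, OpenCV 4.12 (cv2) and the standard library are available. Lean on these libraries where they do the work, as an engineer would, in place of code of your own. Each camera call takes 0.05 s, during which the arm holds its last target. There are 200 camera calls.

## Task

Set out the bench for soldering: lay the white firebrick centred and lengthwise on the dark steel plate with the white outline, then stand the brass ring upright in the middle of the brick's top; also stand the green flux bottle in the middle of the round cork coaster with its spout pointing along the coaster's red stripe, and lay the steel bench block centred and square on the square black rubber pad. Set everything down gently without dropping it, and leave the red-handled pliers and the white polish bottle where they are.

Things in the scene. Friction and masses are not known exactly. Their poses are not given: they have to be found in the camera images.
- brick: White firebrick, a loose box 110 (x) x 58 (y) x 32 (z) mm, about 0.25 kg, lying flat. Origin at the centre of its underside, x along its length, z up.
- ring: Brass napkin ring, a loose short tube standing on its end: outside diameter 44 mm, inside 37 mm, 22 mm high, about 70 g. Origin on its axis at its lower edge, z up along its axis.
- flux: Green plastic flux bottle, loose and standing: round body 42 mm in diameter up to 48 mm above its foot, shoulder to 56 mm, white cap 22 mm in diameter up to 68 mm; a white spout 7 mm thick sticks out sideways near the top, at 62 to 64 mm. About 90 g. Origin at the centre of its foot, z up, the spout points along its +x.
- spout_tip (a point): Tip of the flux bottle's spout: 43.5 mm out along the bottle's +x from its axis and 64 mm above its foot.
- block: Bare steel bench block, a loose square slab 56 x 56 x 20 mm, about 0.48 kg, lying flat. Origin at the centre of its underside, x and y along its sides, z up.
- plate: Fixed dark steel plate lying on the bench, 150 (x) x 95 (y) x 3 (z) mm, with a white rectangular outline 122 x 70 mm on it where the brick belongs. Origin at the centre of its underside, x along its length; its top is 3 mm above the origin.
- coaster: Fixed round cork coaster, 90 mm in diameter, 5 mm thick, with a red stripe 8 mm wide from near its centre to its edge. Origin at the centre of its underside; the stripe runs from the origin along +x; its top is 5 mm above the origin.
- pad: Fixed square black rubber pad, 90 x 90 x 6 mm. Origin at the centre of its underside, x and y along its sides; its top is 6 mm above the origin.
- pliers: Bystander: loose pliers with red handles lying flat, about 180 mm long and 60 mm wide, 14 mm high, to be left alone. Origin near the pivot, on the bench; jaws along +x.
- polish: Bystander: loose white polish bottle with a black cap, standing, 48 mm in diameter and 125 mm high, to be left alone. Origin at the centre of its foot.
Mind the look-alikes: they are no part of the job. Of the things like the plate, leave any that is pink; of the rest the larger one is meant.

How it is judged:
By the outcome, as a careful person would: the job done as asked, in the order asked, and still so for the second after the job is handed in, with the robot touching nothing.
It also fails if it takes over 112 s, if anything falls off the work surface, if the arm or the gripper's body presses on something with over 40 N, if the wrist force passes 120 N, or if a joint passes its speed limit or range.

## Working session

There is one attempt and no reset: what is moved stays moved. The work goes in short steps, Python scripts to look and compute and a tool call to move; the robot and the scene stay as the last step left them, time stands still between calls to the robot, and variables do not carry over. Pictures are saved under pics/ and viewed, at most 14 in all, crops included, and the job is handed in when it is done.

Besides the shell and the picture viewer there is one more tool, called after "Emit:" by a JSON object that holds its "api" and its "payload", one argument or row to a line. servo_tool: Moves the arm, as the interface text tells. Its arguments: {"type":"object","properties":{"plan":{"type":"array"}},"required":["plan"]}

```bash
mkdir -p pics; python3 - <<'E'
from workcell import ctrl
import cv2
for n in("scene","top","wrist"):
    print(n,ctrl.camera_info(n))
for n in("scene","top"):
    cv2.imwrite(f"pics/{n}0.png",ctrl.get_image(n))
print(ctrl.get_obs())
E
```

```text
scene {'fovy': 46.34823460907731, 'cx': 317.3793445666868, 'cy': 199.49390848315022, 'k1': -0.06679018235283046, 'rvec': array([ 2.10129014,  0.49636124, -0.29439286]), 'tvec': array([-548.74653786,  -50.8935178 , 1788.8293325 ])}
top {'fovy': 51.43842359329357, 'cx': 324.9482520788051, 'cy': 202.75344403474767, 'k1': 0.034034116670334416, 'rvec': array([ 2.12506774, -2.10815634,  0.20277369]), 'tvec': array([  58.29774747,  567.12913767, 1236.70387222])}
wrist {'fovy': 62.35273429501518, 'cx': 318.7688938037707, 'cy': 197.0562517396099, 'k1': -0.06217318423106619, 'T_tool_cam': array([[-8.48865839e-04, -9.65083412e-01, -2.61941380e-01,
         7.13335273e+01],
       [ 9.99999637e-01, -7.99093881e-04, -2.96529250e-04,
        -1.90765336e-01],
       [ 7.68597057e-05, -2.61941537e-01,  9.65083740e-01,
        -1.47701380e+02],
       [ 0.00000000e+00,  0.00000000e+00,  0.00000000e+00,
         1.00000000e+00]])}
{'t': 0.1, 'qpos': array([-1.34302679e+00,  4.23771265e-01,  1.63061231e+00, -1.91014747e-06,
        1.08860155e+00, -1.89857564e-02]), 'qvel': array([-0.00151768, -0.00140236, -0.00114129, -0.00096538,  0.00054193,
       -0.00157345]), 'joint_torque': array([ 9.93814101e-04, -5.45616138e+01, -2.74323589e+01,  6.45808037e-02,
        1.88131223e-02, -2.35721041e-05]), 'ee_pos': array([ 152.58477317, -605.58555318,  235.97564478]), 'orientation': array([-3.11633787e+00, -3.86450677e-01,  2.30461422e-04]), 'ft_force': array([-0.03332412, -0.04092219, -0.08701705]), 'moment': array([ 0.00669965, -0.06665989,  0.05605332]), 'grasp_force': 0.0, 'width': 87.64982910188803}
```

View pics/top0.png

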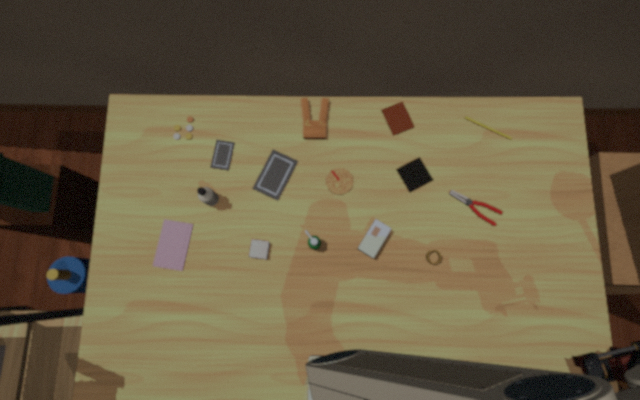

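View pics/scene0.png

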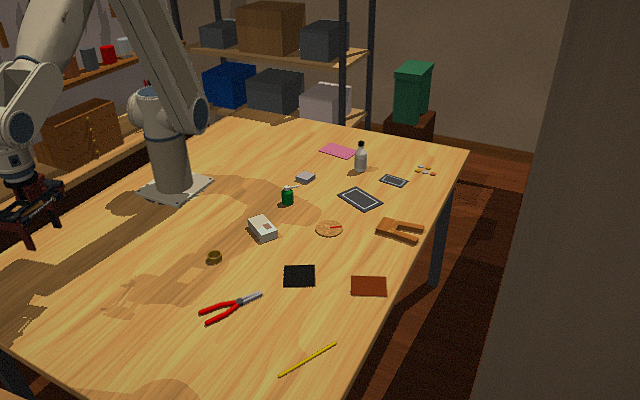

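The top picture shows: large plate (275,175), small look-alike plate (222,155), pink sheet (173,245), brick (375,238), ring (433,258), flux (314,242) with its spout to the upper left, block (260,250), coaster (340,181), pad (414,175), pliers (475,207) and polish (207,196). The scene picture shows the same things: brick (263,228), ring (214,257), flux (288,197), block (305,177), plate (360,199), coaster (329,229), pad (299,276).

```bash
cat > h.py <<'E'
import numpy as np, cv2
from scipy.spatial.transform import Rotation as R
from workcell import ctrl
def cam(name,obs=None):
    c=ctrl.camera_info(name); f=200/np.tan(np.radians(c["fovy"]/2))
    if name=="wrist":
        T=np.eye(4);T[:3,:3]=R.from_rotvec(obs["orientation"]).as_matrix();T[:3,3]=obs["ee_pos"]
        M=T@np.array(c["T_tool_cam"]); Rc,o=M[:3,:3],M[:3,3]
    else:
        Rw=R.from_rotvec(c["rvec"]).as_matrix(); Rc=Rw.T; o=-Rw.T@c["tvec"]
    return dict(f=f,cx=c["cx"],cy=c["cy"],k1=c["k1"],R=Rc,o=o)
def rays(c,px):
    d=(np.atleast_2d(px).astype(float)-[c["cx"],c["cy"]])/c["f"]; u=d.copy()
    for _ in range(20): u=d/(1+c["k1"]*(u**2).sum(1,keepdims=True))
    v=np.c_[u,np.ones(len(u))]@c["R"].T
    return v/np.linalg.norm(v,axis=1,keepdims=True)
def onplane(c,px,z):
    v=rays(c,px); return c["o"]+v*((z-c["o"][2])/v[:,2])[:,None]
def tri(cs,pxs):
    A=np.zeros((3,3));b=np.zeros(3)
    for c,p in zip(cs,pxs):
        v=rays(c,p)[0];P=np.eye(3)-np.outer(v,v);A+=P;b+=P@c["o"]
    x=np.linalg.solve(A,b)
    gap=max(np.linalg.norm(np.cross(rays(c,p)[0],x-c["o"])) for c,p in zip(cs,pxs))
    return x,gap
def project(c,X):
    p=(np.atleast_2d(X)-c["o"])@c["R"]; u=p[:,:2]/p[:,2:]
    u=u*(1+c["k1"]*(u**2).sum(1,keepdims=True)); return u*c["f"]+[c["cx"],c["cy"]]
def shot(name):
    o=ctrl.get_obs(); c=cam("wrist",o); im=ctrl.get_image("wrist")
    cv2.imwrite(f"pics/{name}.png",im); np.savez(f"pics/{name}.npz",**c); return c,im
def load(name): return dict(np.load(f"pics/{name}.npz")),cv2.imread(f"pics/{name}.png")
E
python3 - <<'E'
from h import *
t,s=cam("top"),cam("scene")
P=dict(plate=((275,175),(360,199)),small=((222,155),(394,181)),brick=((375,238),(263,228)),ring=((433,258),(214,257)),flux=((314,242),(288,197)),block=((260,250),(305,177)),coaster=((340,181),(329,229)),pad=((414,175),(299,276)),polish=((207,196),(361,158)))
for k,(a,b) in P.items():
    x,g=tri((t,s),(a,b)); print(k,onplane(t,a,5)[0].round(),x.round(),g.round(1))
print(onplane(t,[(480,209)],0), t["o"],s["o"])
E
```

```text
plate [668. 228.   5.] [672. 230.  -5.] 1.1
small [735. 405.   5.] [740. 409.  -8.] 0.8
brick [464. -97.   5.] [464. -95.  13.] 1.4
ring [ 402. -278.    5.] [ 403. -278.    4.] 0.8
flux [449.  97.   5.] [448.  97.  19.] 0.6
block [423. 267.   5.] [424. 268.   5.] 1.3
coaster [650.  14.   5.] [652.  14.  -3.] 0.4
pad [ 671. -228.    5.] [ 674. -229.   -4.] 0.1
polish [596. 446.   5.] [589. 434.  46.] 1.4
[[ 560.98115857 -436.33464238    0.        ]] [ 315.56422242   55.9896696  1323.53879133] [ 1200.77887856 -1103.71443469   918.45948481]
```

Emit:
{"api": "servo_tool", "payload": {
  "plan": [
    [0, [40, 25, 63], -7],
    [0, [220, 243, 63], -14],
    [0, [220, 243, 63], -14],
    [0, [220, 243, 63], -14],
    [0, [220, 243, 63], -14],
    [0, [220, 243, 63], -14],
    [0, [220, 243, 63], -14],
    [0, [220, 243, 63], -14],
    [0, [220, 243, 63], -14],
    [0, [220, 243, 63], -14]
  ]
}}

```text
t: 0.93
ee_pos: [374.6, -360.6, 299.9]
orientation: [-3.141, -0.01, -0.001]
ft_force: [0.2, 0.4, 0.7]
width: 87.6
grasp_force: 0.0
```

Emit:
{"api": "servo_tool", "payload": {
  "plan": [
    [0, [227, 243, 0], 0],
    [0, [227, 243, 0], 0],
    [0, [227, 243, 0], 0],
    [0, [227, 243, 0], 0],
    [0, [227, 243, 0], 0],
    [0, [227, 243, 0], 0],
    [0, [227, 243, 0], 0],
    [0, [227, 243, 0], 0],
    [0, [227, 243, 0], 0],
    [0, [227, 243, 0], 0]
  ]
}}

```text
t: 1.77
ee_pos: [600.4, -119.4, 298.7]
orientation: [3.142, 0.008, -0.002]
ft_force: [-0.4, 0.2, -0.9]
width: 87.9
grasp_force: 0.0
```

```bash
python3 - <<'E'
from h import *
shot("w1"); o=ctrl.get_obs(); print(o["ee_pos"],o["orientation"],o["t"],o["qvel"])
E
```

```text
[ 599.43372114 -120.38769105  298.8285436 ] [ 3.14138537e+00  5.27448355e-03 -2.57558711e-03] 1.8167 [-0.0304535  -0.01586237  0.01595322 -0.00041183  0.00228943 -0.00032296]
```

Emit:
{"api": "servo_tool", "payload": {
  "plan": [
    [0, [-20, 270, 0], 0],
    [0, [-20, 270, 0], 0],
    [0, [-20, 270, 0], 0],
    [0, [-20, 270, 0], 0],
    [0, [-20, 270, 0], 0],
    [0, [-20, 270, 0], 0],
    [0, [-20, 270, 0], 0],
    [0, [-20, 270, 0], 0],
    [0, [-20, 270, 0], 0],
    [0, [-20, 270, 0], 0]
  ]
}}

```text
t: 2.65
ee_pos: [579.6, 147.9, 299.6]
orientation: [3.141, 0.001, -0.001]
ft_force: [-0.8, -0.3, 0.7]
width: 88.0
grasp_force: 0.0
```

```bash
python3 - <<'E'
from h import *
shot("w2"); o=ctrl.get_obs(); print(o["ee_pos"],o["orientation"],o["t"],o["qvel"])
E
```

```text
[579.75391865 147.7026062  299.61194584] [ 3.14100484e+00  2.67416385e-04 -4.41060657e-04] 2.7 [-0.00277626  0.00063886 -0.00291533  0.00449862 -0.00067765  0.00599148]
```

View pics/w1.png

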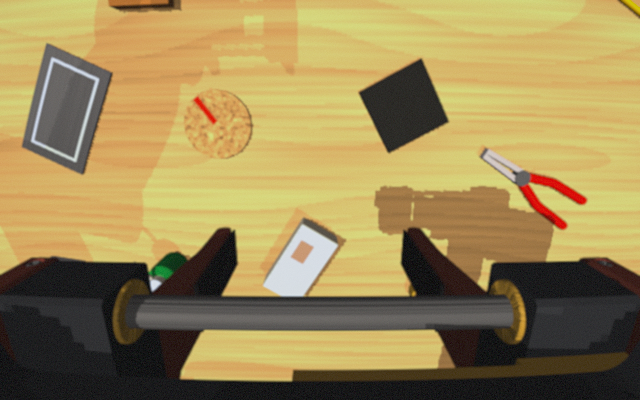

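View pics/w2.png

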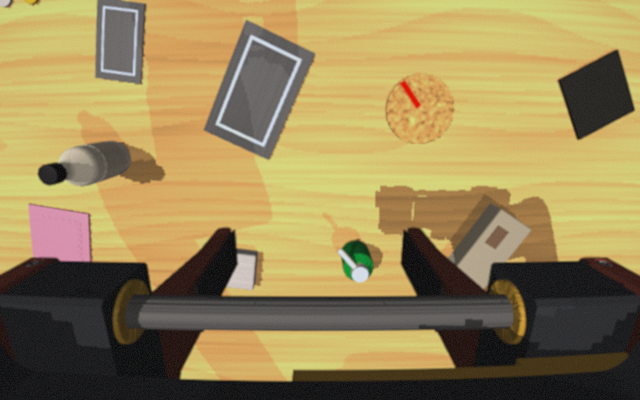

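The w1 picture shows plate (67,110), coaster (218,123) with its stripe towards (197,98), pad (403,105), brick partly visible (305,260) and pliers (525,180). In w2: plate (260,90), coaster (420,107), pad (598,93), small plate (120,40), polish (100,163), flux (357,262), block mostly hidden. I'll back off for the loose things.

Emit:
{"api": "servo_tool", "payload": {
  "plan": [
    [0, [-180, -20, 0], 0],
    [0, [-180, -20, 0], 0],
    [0, [-180, -20, 0], 0],
    [0, [-180, -20, 0], 0],
    [0, [-180, -20, 0], 0],
    [0, [-180, -20, 0], 0],
    [0, [-180, -20, 0], 0],
    [0, [-180, -20, 0], 0]
  ]
}}

```text
t: 3.37
ee_pos: [401.2, 129.4, 300.2]
orientation: [-3.141, -0.001, -0.003]
ft_force: [-0.4, -0.9, 0.3]
width: 87.7
grasp_force: 0.0
```

```bash
python3 - <<'E'
from h import *
shot("w3"); o=ctrl.get_obs(); print(o["ee_pos"],o["orientation"],o["t"])
E
```

```text
[401.28294421 129.54386497 300.02098947] [-3.14142215e+00 -1.59685421e-03 -1.95954378e-03] 3.4167
```

Emit:
{"api": "servo_tool", "payload": {
  "plan": [
    [0, [0, -320, 0], 0],
    [0, [0, -320, 0], 0],
    [0, [0, -320, 0], 0],
    [0, [0, -320, 0], 0],
    [0, [0, -320, 0], 0],
    [0, [0, -320, 0], 0],
    [0, [0, -320, 0], 0],
    [0, [0, -320, 0], 0],
    [0, [0, -320, 0], 0],
    [0, [0, -320, 0], 0]
  ]
}}

```text
t: 4.25
ee_pos: [400.2, -192.1, 299.2]
orientation: [-3.141, 0.002, 0.001]
ft_force: [-0.7, -0.3, 0.2]
width: 87.9
grasp_force: 0.0
```

```bash
python3 - <<'E'
from h import *
c,i4=shot("w4"); o=ctrl.get_obs(); print(o["ee_pos"],o["orientation"],o["t"])
_,i3=load("w3")
cv2.imwrite("pics/w34.png",np.vstack([i3[:300],i4[:300]]))
E
```

```text
[ 399.99481225 -190.83425326  299.17110032] [-3.14081171e+00 -2.71447246e-04  1.44873779e-03] 4.3
```

View pics/w34.png

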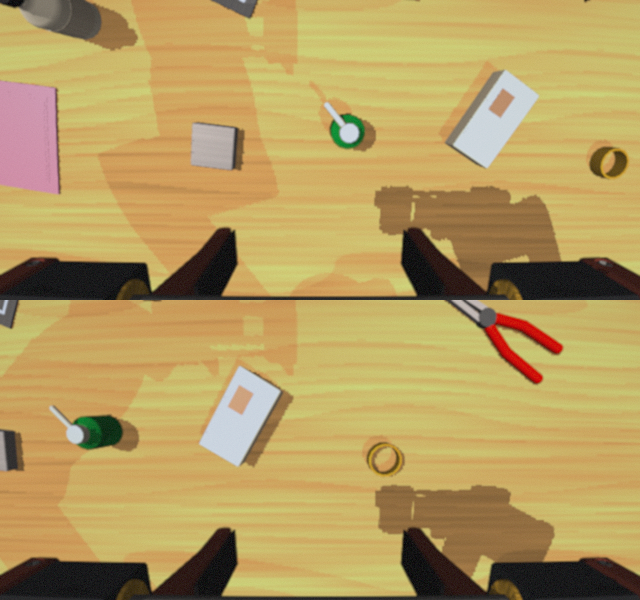

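In w3 (upper half): block (213,146), flux cap (349,132) with spout towards (328,104), brick (492,118), ring (608,163). In w4 (lower half, row minus 300): brick (241,115), ring (385,160), flux (80,132), pliers (510,45).

```bash
cat >> h.py <<'E'
def blob(mask,seed=None):
    mask=cv2.morphologyEx(mask.astype(np.uint8),cv2.MORPH_OPEN,np.ones((3,3)))
    cs,_=cv2.findContours(mask,cv2.RETR_EXTERNAL,cv2.CHAIN_APPROX_NONE)
    return max(cs,key=cv2.contourArea)
def roimask(im,fn,roi):
    hsv=cv2.cvtColor(cv2.GaussianBlur(im,(3,3),0),cv2.COLOR_BGR2HSV).astype(int)
    m=fn(hsv[...,0],hsv[...,1],hsv[...,2]); k=np.zeros_like(m); x0,y0,x1,y1=roi; k[y0:y1,x0:x1]=1
    return m&k
def quad(cnt):
    h=cv2.convexHull(cnt); b=cv2.boxPoints(cv2.minAreaRect(h)); hp=h[:,0].astype(float)
    q=cv2.approxPolyN(h,4,ensure_convex=True).reshape(4,2).astype(float)
    P=cnt[:,0].astype(float); L=[]
    for i in range(4):
        a,e=q[i],q[(i+1)%4]; d=(e-a)/np.linalg.norm(e-a); r=P-a
        s=r@d/np.linalg.norm(e-a); n=np.abs(r@[-d[1],d[0]])
        vx,vy,x,y=cv2.fitLine(P[(s>.12)&(s<.88)&(n<3)].astype(np.float32),cv2.DIST_HUBER,0,.01,.01).ravel()
        L.append(np.array([-vy,vx,vy*x-vx*y]))
    return np.array([(lambda p:p[:2]/p[2])(np.cross(L[i-1],L[i])) for i in range(4)])
E
cat > m1.py <<'E'
from h import *
W={n:load(n) for n in("w1","w2","w3","w4")}
dark=lambda H,S,V:(S<70)&(V<150)
black=lambda H,S,V:(V<75)
white=lambda H,S,V:(S<45)&(V>185)
grey=lambda H,S,V:(S<50)&(V>60)
def rep(name,fn,views,zs):
    qs={}
    for v,roi in views.items():
        c,im=W[v]; m=roimask(im,fn,roi); q=quad(blob(m)); ctr=np.array(cv2.perspectiveTransform(np.array([[[.5,.5]]],np.float32),cv2.getPerspectiveTransform(np.array([[0,0],[1,0],[1,1],[0,1]],np.float32),q.astype(np.float32))))[0,0]
        qs[v]=(c,ctr); P=onplane(c,q,zs)[:,:2]; e=np.roll(P,-1,0)-P
        print(name,v,"ctr",P.mean(0).round(1),"edges",np.linalg.norm(e,axis=1).round(1),"ang",np.degrees(np.arctan2(e[:,1],e[:,0])).round(1),q.round().astype(int).tolist())
    if len(qs)>1:
        x,g=tri(*zip(*qs.values())); print("   tri",x.round(1),g.round(2))
rep("plate",dark,{"w1":(10,30,125,185),"w2":(195,10,325,170)},3)
rep("pad",black,{"w1":(340,40,460,165),},6)
rep("brick",white,{"w3":(430,55,550,180),"w4":(185,55,300,175)},32)
rep("block",grey,{"w3":(175,110,238,180)},20)
E
python3 m1.py
python3 - <<'E'
from h import *
for v,p in dict(w1=[(67,110),(30,100),(403,105)],w3=[(213,146),(238,148),(195,146),(492,130),(462,125),(500,105)],w4=[(241,130),(210,105)]).items():
    im=cv2.cvtColor(load(v)[1],cv2.COLOR_BGR2HSV)
    print(v,[(a,im[a[1],a[0]].tolist()) for a in p])
E
```

```text
plate w1 ctr [671.1 226.8] edges [146.1  93.2 146.8  93.5] ang [ 154.7   65.   -25.2 -115.4] [[110, 73], [81, 173], [22, 146], [46, 44]]
plate w2 ctr [670.8 227.3] edges [146.6  92.1 146.7  92.3] ang [ 154.8   64.7  -25.1 -115.4] [[314, 54], [268, 158], [204, 129], [246, 21]]
   tri [6.706e+02 2.276e+02 5.000e-01] 0.17
pad w1 ctr [ 673.6 -229.3] edges [84.7 85.  85.6 84.9] ang [ 118.6   28.9  -61.4 -151.7] [[446, 121], [389, 151], [360, 93], [420, 60]]
brick w3 ctr [460.1 -92.3] edges [107.3  55.4 107.   55.7] ang [ 148.3   58.3  -31.6 -121.4] [[539, 95], [487, 167], [453, 144], [505, 70]]
brick w4 ctr [460.3 -92.2] edges [106.8  55.1 107.4  55.2] ang [ 148.3   58.4  -31.6 -122.2] [[279, 91], [237, 166], [199, 143], [239, 66]]
   tri [460.  -92.2  31.4] 0.12
block w3 ctr [425.4 266.7] edges [53.5 55.4 53.2 55.9] ang [173.2  82.5  -6.3 -97.2] [[236, 128], [233, 169], [192, 164], [192, 123]]
w1 [((67, 110), [23, 11, 92]), ((30, 100), [28, 110, 209]), ((403, 105), [30, 45, 40])]
w3 [((213, 146), [9, 18, 188]), ((238, 148), [16, 145, 116]), ((195, 146), [9, 19, 186]), ((492, 130), [99, 19, 220]), ((462, 125), [18, 50, 132]), ((500, 105), [13, 108, 187])]
w4 [((241, 130), [105, 23, 223]), ((210, 105), [26, 118, 204])]
```

```bash
cat > m2.py <<'E'
from h import *
W={n:load(n) for n in("w1","w2","w3","w4")}
red=lambda H,S,V:((H<6)|(H>174))&(S>170)&(V>100)
for v,roi in dict(w1=(170,75,265,170),w2=(375,60,465,155)).items():
    c,im=W[v]; x0,y0,x1,y1=roi
    g=cv2.cvtColor(im,cv2.COLOR_BGR2GRAY)
    hsv=cv2.cvtColor(im,cv2.COLOR_BGR2HSV).astype(int)
    cx,cy=(x0+x1)//2,(y0+y1)//2
    print(v,"hsv in",hsv[cy-5:cy+20:5,cx:cx+20:5].reshape(-1,3).mean(0),"out",hsv[cy,x1-5],hsv[y1-5,cx])
    hv=cv2.blur(cv2.absdiff(g,cv2.medianBlur(g,9)).astype(np.float32),(3,3))
    rs=blob(roimask(im,red,roi)); P=onplane(c,rs[:,0],5)[:,:2]; r=cv2.minAreaRect(P.astype(np.float32))
    vx,vy,_,_=cv2.fitLine(P.astype(np.float32),cv2.DIST_L2,0,.01,.01).ravel()
    print(" stripe",r,np.degrees(np.arctan2(vy,vx)))
    m=((hv>4)*1).astype(np.uint8); k=np.zeros_like(m);k[y0:y1,x0:x1]=1; m=cv2.morphologyEx(m*k,cv2.MORPH_CLOSE,np.ones((5,5)))
    e=cv2.fitEllipse(cv2.convexHull(blob(m))); print(" ell",e,onplane(c,[e[0]],5)[0])
    cv2.imwrite(f"pics/co_{v}.png",cv2.resize(np.hstack([im[y0:y1,x0:x1],cv2.cvtColor(m[y0:y1,x0:x1]*255,cv2.COLOR_GRAY2BGR)]),None,fx=4,fy=4))
# ring
gold=lambda H,S,V:(H>15)&(H<32)&(S>125)&(V<175)
green=lambda H,S,V:(H>50)&(H<90)&(S>90)
wht=lambda H,S,V:(S<50)&(V>150)
ctr=[]
for v,roi in dict(w3=(580,140,635,188),w4=(360,135,410,182)).items():
    c,im=W[v]; hsv=cv2.cvtColor(im,cv2.COLOR_BGR2HSV)
    x0,y0,x1,y1=roi; cv2.imwrite(f"pics/ri_{v}.png",cv2.resize(im[y0:y1,x0:x1],None,fx=8,fy=8,interpolation=cv2.INTER_NEAREST))
for v,roi in dict(w3=(310,90,375,160),w4=(40,95,135,160)).items():
    c,im=W[v]
    b=blob(roimask(im,wht,roi)); q=b[:,0].astype(float)
    far=lambda a:q[np.argmax(np.linalg.norm(q-a,axis=1))]
    m=np.zeros(im.shape[:2],np.uint8); cv2.drawContours(m,[b],-1,1,-1); d=cv2.distanceTransform(m,cv2.DIST_L2,5)
    pk=np.unravel_index(d.argmax(),d.shape)[::-1]; tip=far(np.array(pk)); ctr.append((c,np.array(pk),tip))
    print("flux",v,pk,d.max(),tip,onplane(c,[pk],68)[0],onplane(c,[tip],64)[0])
a,b=ctr
print("cap",tri((a[0],b[0]),(a[1],b[1])),"tip",tri((a[0],b[0]),(a[2],b[2])))
A=cv2.imread("pics/co_w1.png");B=cv2.imread("pics/ri_w3.png");C=cv2.imread("pics/ri_w4.png")
o=np.zeros((800,800,3),np.uint8);o[:A.shape[0],:A.shape[1]]=A[:, :800];o[A.shape[0]:A.shape[0]+B.shape[0],:B.shape[1]][:]=B[:800-A.shape[0]];h=A.shape[0];o[h:h+C.shape[0],400+40:440+360]=C[:,:360]
cv2.imwrite("pics/v5.png",cv2.resize(o,(600,600)))
E
python3 m2.py
```

```text
w1 hsv in [ 18.3  143.25 209.55] out [ 26 115 215] [ 24 118 216]
 stripe ((668.5708618164062, 29.65105438232422), (35.60692596435547, 5.213173866271973), 37.3759651184082) 37.158073
 ell ((214.74853515625, 123.55796813964844), (71.41254425048828, 87.19513702392578), 89.99376678466797) [651.16720179  18.00728618   5.        ]
w2 hsv in [ 18.45 145.25 209.85] out [ 25 119 215] [ 25 119 215]
 stripe ((668.553466796875, 29.964004516601562), (35.34316635131836, 5.566288948059082), 37.4162712097168) 37.322292
 ell ((417.9612121582031, 108.49091339111328), (72.31443786621094, 85.81417846679688), 68.37568664550781) [650.5087562   18.42414517   5.        ]
flux w3 (np.int64(349), np.int64(133)) 9.390699 [325. 103.] [445.07496503  95.38593218  68.        ] [478.09894304 122.6946593   64.        ]
flux w4 (np.int64(74), np.int64(133)) 7.7969 [ 50. 107.] [446.97060287  95.25759571  68.        ] [477.61162067 123.51546639  64.        ]
cap (array([446.01742463,  95.37740062,  67.91825412]), np.float64(0.9459161529130152)) tip (array([477.84010157, 122.71225735,  64.97799892]), np.float64(0.24384119869108778))
```

View pics/v5.png

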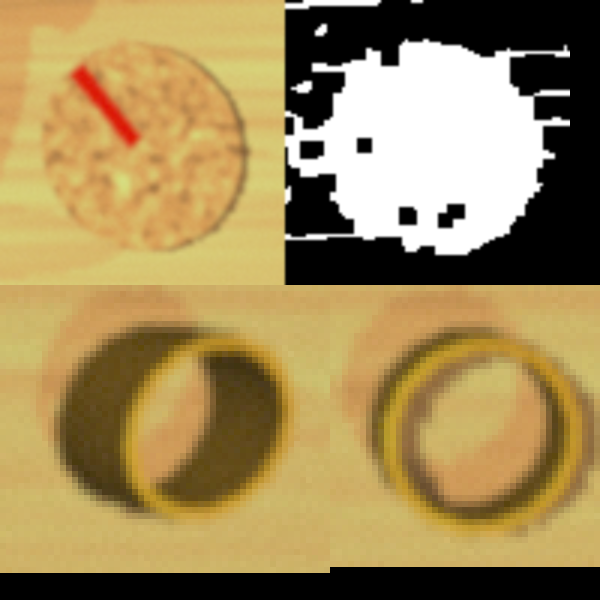

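The v5 picture shows that the coaster circle is clean in colour (its centre is near (218,124) in w1), but the texture mask leaks. The ring's bright rim is clear in both views. I'll measure both by colour, and start towards the brick.

Emit:
{"api": "servo_tool", "payload": {
  "plan": [
    [0, [20, 33, -40], -6],
    [0, [60.3, 97.8, -150], -31.8],
    [0, [60.3, 97.8, -150], -31.8],
    [0, [60.3, 97.8, -150], -31.8],
    [0, [60.3, 97.8, -150], -31.8],
    [0, [60.3, 97.8, -150], -31.8],
    [0, [60.3, 97.8, -150], -31.8],
    [0, [60.3, 97.8, -150], -31.8]
  ]
}}

```text
t: 4.97
ee_pos: [460.4, -92.0, 150.5]
orientation: [3.024, -0.852, 0.001]
ft_force: [-0.2, 0.0, 0.4]
width: 87.6
grasp_force: 0.0
```

```bash
cat > m3.py <<'E'
from h import *
W={n:load(n) for n in("w1","w2","w3","w4")}
cork=lambda H,S,V:((H<22)|(H>170))&(S>124)&(V>90)
L=[]
for v,roi in dict(w1=(172,75,265,170),w2=(375,60,465,155)).items():
    c,im=W[v]; m=roimask(cv2.GaussianBlur(im,(7,7),0),cork,roi)
    m=cv2.morphologyEx(m.astype(np.uint8),cv2.MORPH_OPEN,cv2.getStructuringElement(cv2.MORPH_ELLIPSE,(25,25)))
    e=cv2.fitEllipse(cv2.convexHull(blob(m))); L.append((c,e[0])); print("cork",v,np.round(e[0],1),np.round(e[1],1),onplane(c,[e[0]],5)[0].round(1))
print(tri(*zip(*L)))
bright=lambda H,S,V:(H>18)&(H<28)&(S>170)&(V>135)
L=[]
for v,roi in dict(w3=(580,140,635,188),w4=(360,135,410,182)).items():
    c,im=W[v]; m=roimask(im,bright,roi); cs,_=cv2.findContours(m.astype(np.uint8),cv2.RETR_EXTERNAL,cv2.CHAIN_APPROX_NONE)
    P=np.vstack([k for k in cs if len(k)>6]); e=cv2.fitEllipse(cv2.convexHull(P)); L.append((c,e[0])); print("ring",v,np.round(e[0],1),np.round(e[1],1),onplane(c,[e[0]],22)[0].round(1))
print(tri(*zip(*L)))
E
python3 m3.py
python3 - <<'E'
from h import *
c,im=shot("b1"); o=ctrl.get_obs(); print(o["ee_pos"],o["orientation"],o["qpos"].round(2))
m=roimask(im,lambda H,S,V:(S<45)&(V>185),(60,0,600,260)); q=quad(blob(m)); P=onplane(c,q,32)[:,:2]; e=np.roll(P,-1,0)-P
print(q.round(),P.mean(0),np.linalg.norm(e,axis=1),np.degrees(np.arctan2(e[:,1],e[:,0])))
E
```

```text
cork w1 [218.3 123. ] [63.4 72.3] [651.9  13.2   5. ]
cork w2 [419.9 106.5] [66.2 70.2] [653.1  16.    5. ]
(array([6.52373982e+02, 1.45750414e+01, 4.76228601e-01]), np.float64(0.7193584803473794))
ring w3 [613.8 163.1] [25.8 32. ] [ 405.8 -275.7   22. ]
ring w4 [384.8 159.4] [32.3 33.5] [ 406.3 -277.2   22. ]
(array([ 405.70869312, -277.68668061,   19.82468055]), np.float64(0.28952210103532555))
[460.66028842 -92.4740232  150.96575006] [-3.02338422  0.85362777 -0.00317156] [-0.22  0.33  2.03 -0.    0.78  1.9 ]
[[352. 130.]
 [352. 255.]
 [287. 254.]
 [285. 130.]] [460.79243754 -92.36090784] [108.26275049  56.68785579 106.55234411  53.44060626] [ 149.99215931   56.79934707  -31.71675835 -121.50847498]
```

View pics/b1.png

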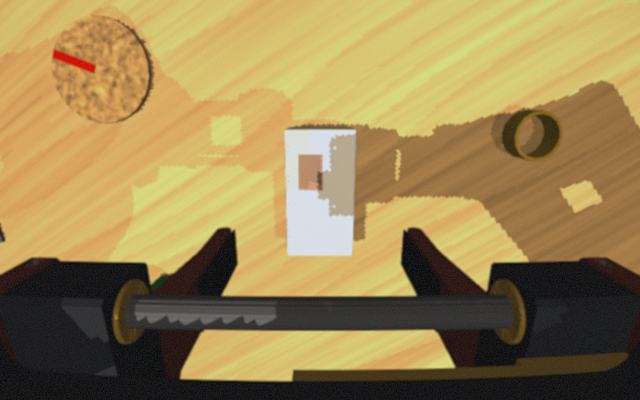

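The b1 picture shows the brick (320,192) square between the fingers, ring (531,135) and coaster (102,69). Position and heading agree with the previous views, so I'll grasp it.

Emit:
{"api": "servo_tool", "payload": {
  "plan": [
    [0, [0, 0, -35], 0],
    [0, [0, 0, -70], 0],
    [0, [0, 0, -105], 0],
    [0, [0, 0, -122], 0],
    [0, [0, 0, -131], 0],
    [0.5, [0, 0, -131], 0],
    [1, [0, 0, -131], 0],
    [1, [0, 0, -131], 0],
    [1, [0, 0, -131], 0],
    [1, [0, 0, -131], 0]
  ]
}}

```text
t: 5.85
ee_pos: [460.9, -92.5, 20.0]
orientation: [-3.022, 0.857, -0.004]
ft_force: [-0.9, -1.4, 1.0]
width: 57.8
grasp_force: 1.2
```

Emit:
{"api": "servo_tool", "payload": {
  "plan": [
    [1, [0, 0, 0], 0],
    [1, [0, 0, 0], 0],
    [1, [0, 0, 0], 0]
  ]
}}

```text
t: 6.1
ee_pos: [460.9, -92.5, 19.9]
orientation: [-3.023, 0.857, -0.004]
ft_force: [-1.8, -0.5, 9.8]
width: 57.8
grasp_force: 30.0
```

Emit:
{"api": "servo_tool", "payload": {
  "plan": [
    [1, [0, 0, 12], 0],
    [1, [0, 0, 40], 0],
    [1, [0, 0, 80], 0],
    [1, [20, 30, 110], 0],
    [1, [45, 68, 110], 2],
    [1, [70, 106, 110], 4],
    [1, [95, 144, 110], 6.5],
    [1, [120, 182, 110], 6.5],
    [1, [145, 220, 110], 6.5],
    [1, [170, 258, 110], 6.5]
  ]
}}

```text
t: 6.93
ee_pos: [615.6, 145.2, 129.1]
orientation: [3.066, -0.683, 0.0]
ft_force: [0.3, 0.1, -2.0]
width: 57.8
grasp_force: 30.0
```

Emit:
{"api": "servo_tool", "payload": {
  "plan": [
    [1, [22, 33, 0], 0],
    [1, [35, 53, 0], 0],
    [1, [40.5, 61.5, 0], 0],
    [1, [40.5, 61.5, -40], 0],
    [1, [40.5, 61.5, -70], 0],
    [1, [40.5, 61.5, -85], 0],
    [1, [40.5, 61.5, -85], 0],
    [1, [40.5, 61.5, -85], 0]
  ]
}}

```text
t: 7.6
ee_pos: [655.0, 203.9, 43.4]
orientation: [3.065, -0.685, -0.003]
ft_force: [0.1, -0.4, -1.5]
width: 57.9
grasp_force: 30.0
```

```bash
python3 - <<'E'
from h import *
c,im=shot("b2"); o=ctrl.get_obs(); print(o["ee_pos"],o["orientation"],o["qpos"].round(2),o["ft_force"])
E
```

```text
[656.22926617 204.30928411  44.81948876] [-3.06552878e+00  6.85051648e-01 -1.34865835e-03] [ 0.28  0.75  1.57 -0.    0.83  2.3 ] [-0.5994351  -0.0449863  -2.48413221]
```

View pics/b2.png

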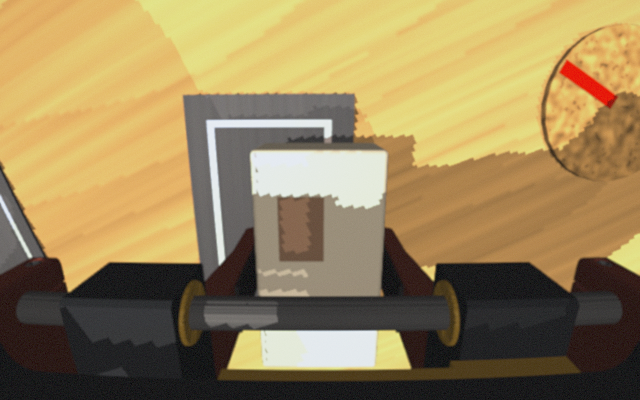

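The b2 picture shows the held brick (318,222) still left short of its place: the plate's outline top edge is at row 123 and its left edge at column 213. The earlier move fell short by about (15,23) mm. I'll make that up.

Emit:
{"api": "servo_tool", "payload": {
  "plan": [
    [1, [7, 11, 0], 0],
    [1, [14.8, 23, 0], 0],
    [1, [14.8, 23, 0], 0],
    [1, [14.8, 23, 0], 0],
    [1, [14.8, 23, -8], 0],
    [1, [14.8, 23, -14], 0],
    [1, [14.8, 23, -14], 0],
    [1, [14.8, 23, -14], 0]
  ]
}}

```text
t: 8.32
ee_pos: [669.5, 226.9, 28.7]
orientation: [3.065, -0.685, -0.003]
ft_force: [0.2, -0.3, -2.2]
width: 58.0
grasp_force: 30.0
```

```bash
python3 - <<'E'
from h import *
c,im=shot("b3")
E=[ctrl.get_obs()["ee_pos"] for _ in range(3)];print(E); o=ctrl.get_obs(); print(o["orientation"],o["ft_force"])
E
```

```text
[array([669.97752817, 227.18339081,  29.16739314]), array([669.97752817, 227.18339081,  29.16739314]), array([669.97752817, 227.18339081,  29.16739314])]
[ 3.06549645e+00 -6.84628820e-01 -1.53104181e-03] [ 0.14215795  0.0891752  -3.52889656]
```

View pics/b3.png

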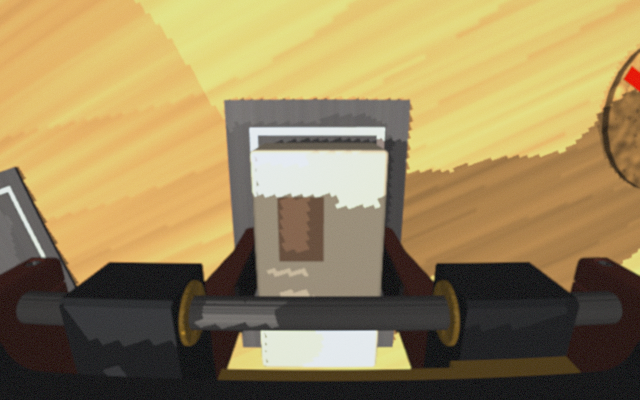

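```bash
python3 - <<'E'
from h import *
c,_=load("b3")
u=np.array([np.cos(np.radians(-25.2)),np.sin(np.radians(-25.2))]); n=np.array([-u[1],u[0]])
for nm,px,z,half in(("brick",[(251,149.5),(387.5,149.5)],41.3,55),("plate",[(226,100),(411,99)],3,75),("outline",[(249,127),(386,127)],3,61)):
    P=onplane(c,px,z)[:,:2]; print(nm,np.linalg.norm(P[1]-P[0]),P.mean(0)-half*u,"lat",P.mean(0)@n,"lon",P.mean(0)@u-half)
E
```

```text
brick 55.829795549817156 [669.2709105  226.92591992] lat 490.290405386593 lon 508.95406783328633
plate 93.97366460823793 [670.06461224 226.86014601] lat 490.5688331426751 lon 509.7002358041643
outline 70.7631155001647 [670.41491426 227.27146167] lat 491.0901540247103 lon 509.84206885916126
```

Emit:
{"api": "servo_tool", "payload": {
  "plan": [
    [1, [0.7, 0, -2], 0],
    [1, [0.7, 0, -4], 0],
    [1, [0.7, 0, -5], 0],
    [1, [0.7, 0, -5], 0]
  ]
}}

```text
t: 8.7
ee_pos: [671.0, 227.6, 24.3]
orientation: [3.066, -0.684, -0.001]
ft_force: [0.0, 0.0, -2.9]
width: 58.1
grasp_force: 30.0
```

Emit:
{"api": "servo_tool", "payload": {
  "plan": [
    [1, [0, 0, -0.5], 0],
    [1, [0, 0, -0.5], 0],
    [1, [0, 0, -0.5], 0]
  ]
}}

```text
t: 8.95
ee_pos: [671.2, 227.7, 24.2]
orientation: [-3.066, 0.684, -0.0]
ft_force: [0.6, 0.0, -2.9]
width: 57.9
grasp_force: 30.0
```

Emit:
{"api": "servo_tool", "payload": {
  "plan": [
    [1, [0, 0, -0.5], 0],
    [1, [0, 0, -0.5], 0],
    [1, [0, 0, -0.5], 0]
  ]
}}

```text
t: 9.2
ee_pos: [671.1, 227.7, 23.7]
orientation: [-3.066, 0.684, 0.0]
ft_force: [0.5, 0.8, -2.1]
width: 58.0
grasp_force: 30.0
```

Emit:
{"api": "servo_tool", "payload": {
  "plan": [
    [1, [0, 0, -0.5], 0],
    [1, [0, 0, -0.5], 0],
    [1, [0, 0, -0.5], 0]
  ]
}}

```text
t: 9.45
ee_pos: [671.2, 227.7, 23.2]
orientation: [-3.066, 0.684, -0.0]
ft_force: [0.3, 0.1, -2.9]
width: 58.1
grasp_force: 30.0
```

Emit:
{"api": "servo_tool", "payload": {
  "plan": [
    [1, [0, 0, -0.4], 0],
    [1, [0, 0, -0.4], 0],
    [1, [0, 0, -0.4], 0]
  ]
}}

```text
t: 9.7
ee_pos: [671.2, 227.7, 23.1]
orientation: [-3.066, 0.684, -0.0]
ft_force: [-1.4, -0.7, 1.6]
width: 57.8
grasp_force: 30.0
```

Contact (force went from -2.9 to +1.6 N). Release, rise, and move to view from behind.

Emit:
{"api": "servo_tool", "payload": {
  "plan": [
    [0.25, [0, 0, 0], 0],
    [0.15, [0, 0, 0], 0],
    [0.05, [0, 0, 0], 0],
    [0, [0, 0, 0], 0],
    [0, [0, 0, 6], 0],
    [0, [0, 0, 30], 0],
    [0, [0, 0, 70], 0],
    [0, [0, 0, 110], 0],
    [0, [0, 0, 150], 0],
    [0, [-20, 0, 170], 0]
  ]
}}

```text
t: 10.53
ee_pos: [655.8, 228.3, 199.2]
orientation: [-3.061, 0.684, -0.014]
ft_force: [-1.1, -0.2, 0.8]
width: 88.1
grasp_force: 0.0
```

Emit:
{"api": "servo_tool", "payload": {
  "plan": [
    [0, [-80, 0, 0], 0],
    [0, [-80, 0, 0], 0],
    [0, [-80, 0, 0], 0],
    [0, [-80, 0, 0], 0]
  ]
}}

```text
t: 10.87
ee_pos: [569.3, 227.6, 193.5]
orientation: [3.066, -0.682, -0.001]
ft_force: [-0.4, -0.3, 0.1]
width: 87.7
grasp_force: 0.0
```

```bash
python3 - <<'E'
from h import *
c,im=shot("b4"); o=ctrl.get_obs(); print(o["ee_pos"],o["width"])
def L(n,fn,roi,z):
    q=quad(blob(roimask(im,fn,roi))); P=onplane(c,q,z)[:,:2]; e=np.roll(P,-1,0)-P
    print(n,P.mean(0).round(1),np.linalg.norm(e,axis=1).round(1),np.degrees(np.arctan2(e[:,1],e[:,0])).round(1),q.round().tolist())
X=project(c,[671,227,20])[0].astype(int);print(X)
r=(max(X[0]-120,0),max(X[1]-130,0),X[0]+120,min(X[1]+130,250))
L("brick",lambda H,S,V:(S<60)&(V>165),(X[0]-50,max(X[1]-70,0),X[0]+50,X[1]+75),35)
L("plate",lambda H,S,V:(S<75),r,3)
E
```

```text
[571.26080279 227.94152385 193.73510021] 87.81430665245503
[272  84]
brick [668.1 225.8] [111.8  62.8 112.3  63.4] [ 154.5   64.7  -25.2 -115.7] [[309.0, 18.0], [309.0, 149.0], [241.0, 149.0], [235.0, 18.0]]
plate [670.9 227.5] [148.6  92.5 147.7  93.9] [ 154.4   64.8  -25.1 -114.7] [[323.0, 3.0], [322.0, 161.0], [232.0, 161.0], [223.0, 5.0]]
```

View pics/b4.png

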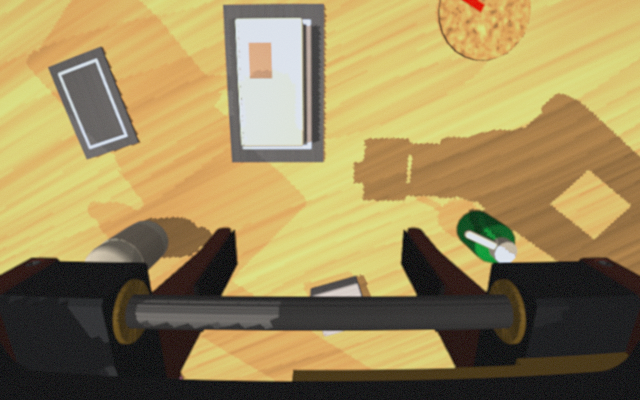

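The b4 picture shows the brick (270,82) on the plate (273,82), parallel to the outline; the brick mask merges with the white outline. I'll redo it with the face's own corners.

```bash
python3 - <<'E'
from h import *
c,im=load("b4"); g=cv2.cvtColor(im,cv2.COLOR_BGR2GRAY).astype(int); h=cv2.cvtColor(im,cv2.COLOR_BGR2HSV)[...,1].astype(int)
for r in(30,120): print(r,g[r,230:320].tolist())
for cc in(250,290): print(cc,g[8:26,cc].tolist(),g[138:156,cc].tolist())
E
```

```text
30 [102, 98, 97, 91, 99, 150, 215, 226, 223, 224, 225, 225, 226, 225, 226, 226, 225, 226, 225, 223, 226, 226, 226, 226, 225, 226, 225, 225, 225, 224, 224, 225, 227, 225, 226, 224, 226, 227, 225, 225, 225, 225, 225, 224, 224, 225, 225, 225, 227, 225, 226, 226, 225, 226, 226, 225, 225, 225, 225, 226, 225, 226, 224, 225, 225, 225, 225, 225, 225, 227, 223, 203, 151, 98, 68, 88, 139, 167, 176, 169, 145, 102, 72, 65, 66, 67, 67, 67, 77, 95]
120 [105, 99, 103, 104, 106, 106, 103, 101, 109, 144, 197, 219, 220, 223, 227, 226, 226, 226, 225, 227, 225, 226, 225, 227, 228, 224, 225, 224, 226, 225, 226, 224, 226, 225, 226, 226, 226, 226, 226, 224, 226, 225, 225, 226, 224, 224, 226, 225, 226, 225, 225, 224, 226, 225, 225, 226, 226, 225, 224, 225, 224, 224, 223, 225, 226, 226, 225, 227, 227, 228, 228, 226, 199, 146, 94, 73, 103, 150, 169, 172, 160, 123, 84, 65, 68, 69, 65, 66, 66, 80]
250 [105, 105, 105, 104, 107, 107, 104, 106, 105, 124, 175, 216, 225, 227, 225, 224, 226, 226] [227, 226, 227, 225, 227, 225, 221, 211, 203, 218, 208, 154, 109, 96, 96, 99, 97, 96]
290 [107, 104, 108, 105, 107, 110, 106, 108, 105, 141, 200, 225, 227, 226, 225, 225, 224, 224] [224, 225, 225, 225, 226, 224, 219, 208, 206, 220, 205, 154, 112, 103, 107, 105, 107, 107]
```

```bash
python3 - <<'E'
from h import *
c,_=load("b4")
for z in (35,):
    P=onplane(c,[(234.6,17.7),(302,17.5),(303.4,145.8),(240.6,145.8)],z)[:,:2];e=np.roll(P,-1,0)-P
    print(P.mean(0),np.linalg.norm(e,axis=1),np.degrees(np.arctan2(e[:,1],e[:,0])))
for w in("w1","w4"):
    pass
im=cv2.imread("pics/b4.png")
E
```

```text
[670.84404424 227.76215514] [ 57.60920874 109.28152455  58.16668891 109.55288089] [-115.57375673  154.90104522   64.69668696  -25.39135727]
```

Brick centre (670.8,227.8) against plate (670.8,227.3), heading within 0.2°: good. Now the ring.

Emit:
{"api": "servo_tool", "payload": {
  "plan": [
    [0, [-10, -30, 0], 0],
    [0, [-165, -505, 0], 0],
    [0, [-165, -505, 0], 0],
    [0, [-165, -505, 0], 0],
    [0, [-165, -505, 0], 0],
    [0, [-165, -505, 0], 0],
    [0, [-165, -505, 0], 0],
    [0, [-165, -505, 0], 0],
    [0, [-165, -505, 0], 0],
    [0, [-165, -505, 0], 0]
  ]
}}

```text
t: 11.75
ee_pos: [445.7, -161.7, 193.4]
orientation: [3.066, -0.685, 0.003]
ft_force: [0.4, -0.0, -0.3]
width: 87.7
grasp_force: 0.0
```

Emit:
{"api": "servo_tool", "payload": {
  "plan": [
    [0, [-42, -128, -20], 0],
    [0, [-42, -128, -54], 0],
    [0, [-42, -128, -54], 0],
    [0, [-42, -128, -54], 0],
    [0, [-42, -128, -54], 0],
    [0, [-42, -128, -54], 0]
  ]
}}

```text
t: 12.25
ee_pos: [403.2, -288.4, 138.4]
orientation: [-3.065, 0.689, 0.0]
ft_force: [0.6, 0.3, -0.1]
width: 87.6
grasp_force: 0.0
```

```bash
python3 - <<'E'
from h import *
c,im=shot("r1"); o=ctrl.get_obs(); print(o["ee_pos"],o["orientation"])
X=project(c,[406,-277,22])[0].astype(int);print(X)
roi=(X[0]-50,X[1]-50,X[0]+50,X[1]+50)
m=roimask(im,lambda H,S,V:(H>18)&(H<28)&(S>170)&(V>135),roi)
cs,_=cv2.findContours(m.astype(np.uint8),cv2.RETR_EXTERNAL,cv2.CHAIN_APPROX_NONE)
P=np.vstack([k for k in cs if len(k)>8]); e=cv2.fitEllipse(cv2.convexHull(P)); print(e,onplane(c,[e[0]],22)[0])
x0,y0,x1,y1=roi; cr=im[max(y0,0):y1,x0:x1].copy(); mm=cv2.cvtColor((m*255).astype(np.uint8)[max(y0,0):y1,x0:x1],cv2.COLOR_GRAY2BGR)
cv2.imwrite("pics/r1c.png",cv2.resize(np.hstack([cr,mm]),None,fx=4,fy=4))
E
```

```text
[ 403.58437711 -287.51088031  138.90079167] [-3.06563145e+00  6.86452916e-01 -6.78345378e-04]
[305 199]
((306.15289306640625, 197.99949645996094), (49.16422653198242, 51.344573974609375), 112.29303741455078) [ 406.57928233 -278.25357157   22.        ]
```

View pics/r1c.png

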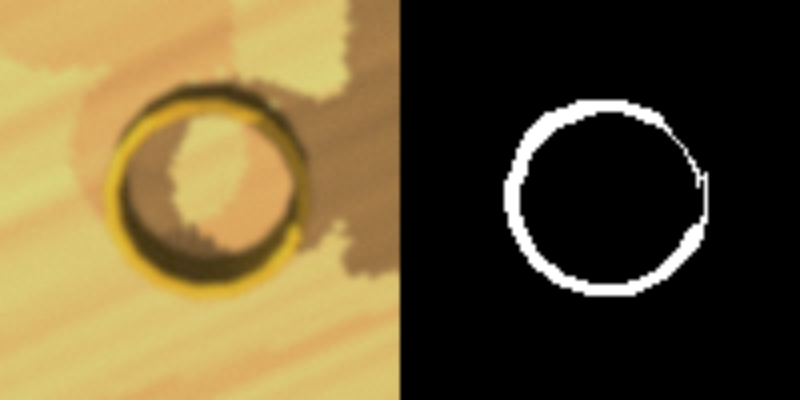

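The r1c picture shows the ring's rim cleanly masked at (306,198): ring centre (406.4,-278.1).

Emit:
{"api": "servo_tool", "payload": {
  "plan": [
    [0, [3, 9.9, -20], 0],
    [0, [3, 9.9, -60], 0],
    [0, [3, 9.9, -95], 0],
    [0, [3, 9.9, -114], 0],
    [0, [3, 9.9, -121.5], 0],
    [0.3, [3, 9.9, -121.5], 0],
    [0.5, [3, 9.9, -121.5], 0],
    [1, [3, 9.9, -121.5], 0],
    [1, [3, 9.9, -121.5], 0],
    [1, [3, 9.9, -121.5], 0]
  ]
}}

```text
t: 13.13
ee_pos: [406.7, -277.4, 18.6]
orientation: [3.065, -0.684, 0.004]
ft_force: [0.8, 0.3, -0.0]
width: 57.8
grasp_force: 0.0
```

Emit:
{"api": "servo_tool", "payload": {
  "plan": [
    [1, [0, 0, 0], 0],
    [1, [0, 0, 0], 0],
    [1, [0, 0, 0], 0],
    [1, [0, 0, 0], 0]
  ]
}}

```text
t: 13.47
ee_pos: [406.1, -277.2, 17.8]
orientation: [3.066, -0.685, 0.001]
ft_force: [-0.9, 0.2, 6.5]
width: 43.7
grasp_force: 30.0
```

Emit:
{"api": "servo_tool", "payload": {
  "plan": [
    [1, [0, 0, 15], 0],
    [1, [0, 0, 50], 0],
    [1, [0, 0, 90], 0],
    [1, [15, 28, 110], 0],
    [1, [34, 64, 110], 0],
    [1, [53, 101, 110], 0],
    [1, [72, 138, 110], 0],
    [1, [91, 174, 110], 0],
    [1, [110, 211, 110], 0],
    [1, [129, 248, 110], 0]
  ]
}}

```text
t: 14.3
ee_pos: [535.1, -27.0, 127.3]
orientation: [3.066, -0.684, -0.0]
ft_force: [0.9, -0.6, -0.8]
width: 43.5
grasp_force: 30.0
```

Emit:
{"api": "servo_tool", "payload": {
  "plan": [
    [1, [19, 37, 0], 0],
    [1, [38, 73, 0], 0],
    [1, [57, 110, 0], 0],
    [1, [76, 146, 0], 0],
    [1, [95, 182, 0], 0],
    [1, [112, 215, 0], 0],
    [1, [124, 237, 0], 0],
    [1, [130, 249, 0], 0],
    [1, [130, 249, 0], 0],
    [1, [130, 249, 0], 0]
  ]
}}

```text
t: 15.13
ee_pos: [664.0, 219.5, 126.6]
orientation: [3.065, -0.683, -0.002]
ft_force: [-0.1, -0.2, -1.0]
width: 43.3
grasp_force: 30.0
```

```bash
python3 - <<'E'
from h import *
o=ctrl.get_obs(); print(o["ee_pos"],o["orientation"],o["ft_force"],o["width"])
E
```

```text
[663.96126853 219.51160435 126.58688195] [ 3.06527530e+00 -6.82994685e-01 -2.12549990e-03] [-0.12269371 -0.22019367 -1.01247413] 43.33612823142142
```

Emit:
{"api": "servo_tool", "payload": {
  "plan": [
    [1, [4, 5, -15], 0],
    [1, [6.9, 8.2, -45], 0],
    [1, [6.9, 8.2, -60], 0],
    [1, [6.9, 8.2, -66], 0],
    [1, [6.9, 8.2, -66], 0],
    [1, [6.9, 8.2, -66], 0]
  ]
}}

```text
t: 15.63
ee_pos: [671.5, 227.2, 61.5]
orientation: [3.065, -0.686, -0.001]
ft_force: [-0.6, 0.7, -0.1]
width: 43.5
grasp_force: 30.0
```

```bash
python3 - <<'E'
from h import *
c,im=shot("r2"); o=ctrl.get_obs(); print(o["ee_pos"],o["orientation"],o["ft_force"])
cv2.imwrite("pics/r2c.png",cv2.resize(im[80:300,170:470],None,fx=2.5,fy=2.5))
E
```

```text
[672.14418023 227.67217696  62.29869059] [-3.06550645e+00  6.85276254e-01 -1.26172483e-03] [-1.00538442  0.31131679 -1.0927892 ]
```

View pics/r2c.png

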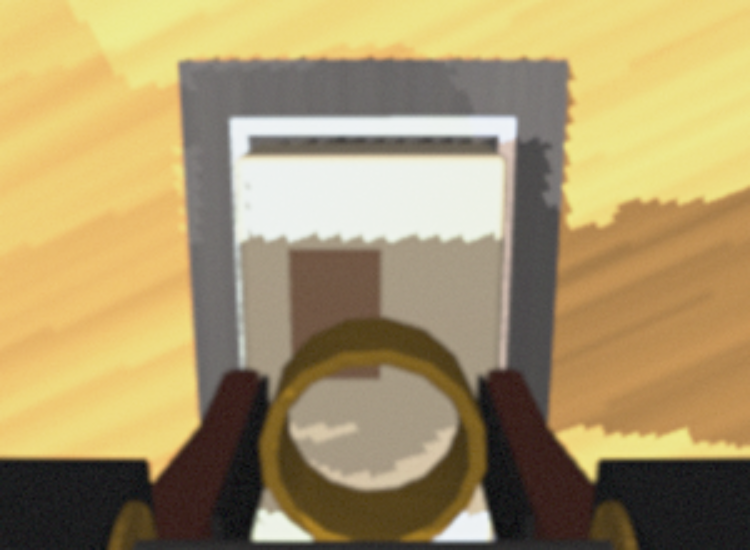

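The r2c picture shows the ring (373,445 in the crop) above the brick, laterally centred between its edges (243 and 502). Lowering.

Emit:
{"api": "servo_tool", "payload": {
  "plan": [
    [1, [-0.7, 0, -3], 0],
    [1, [-0.7, 0, -6], 0],
    [1, [-0.7, 0, -7.3], 0],
    [1, [-0.7, 0, -7.3], 0],
    [1, [-0.7, 0, -7.3], 0]
  ]
}}

```text
t: 16.1
ee_pos: [671.0, 228.4, 54.1]
orientation: [-3.066, 0.684, -0.0]
ft_force: [0.2, -0.0, -0.4]
width: 43.4
grasp_force: 30.0
```

Emit:
{"api": "servo_tool", "payload": {
  "plan": [
    [1, [0, 0, -0.6], 0],
    [1, [0, 0, -0.6], 0],
    [1, [0, 0, -0.6], 0]
  ]
}}

```text
t: 16.35
ee_pos: [671.0, 228.3, 53.4]
orientation: [-3.066, 0.684, -0.0]
ft_force: [0.4, -0.7, -0.1]
width: 43.5
grasp_force: 30.0
```

Emit:
{"api": "servo_tool", "payload": {
  "plan": [
    [1, [0, 0, -0.4], 0],
    [1, [0, 0, -0.4], 0],
    [1, [0, 0, -0.4], 0]
  ]
}}

```text
t: 16.6
ee_pos: [671.1, 228.3, 53.0]
orientation: [-3.066, 0.684, -0.0]
ft_force: [-0.4, 0.8, -0.4]
width: 43.6
grasp_force: 30.0
```

Emit:
{"api": "servo_tool", "payload": {
  "plan": [
    [1, [0, 0, -0.4], 0],
    [1, [0, 0, -0.4], 0],
    [1, [0, 0, -0.4], 0]
  ]
}}

```text
t: 16.85
ee_pos: [671.1, 228.3, 52.9]
orientation: [-3.066, 0.684, -0.0]
ft_force: [-1.2, -0.9, 2.6]
width: 43.6
grasp_force: 30.0
```

Emit:
{"api": "servo_tool", "payload": {
  "plan": [
    [1, [0, 0, -0.4], 0],
    [1, [0, 0, -0.4], 0],
    [1, [0, 0, -0.4], 0]
  ]
}}

```text
t: 17.1
ee_pos: [671.1, 228.3, 52.9]
orientation: [-3.066, 0.684, -0.0]
ft_force: [-2.3, -0.9, 7.1]
width: 43.5
grasp_force: 30.0
```

Contact. Release and check.

Emit:
{"api": "servo_tool", "payload": {
  "plan": [
    [1, [0, 0, 0.5], 0],
    [0.45, [0, 0, 0.5], 0],
    [0.35, [0, 0, 0.5], 0],
    [0.2, [0, 0, 0.5], 0],
    [0, [0, 0, 0.5], 0],
    [0, [0, 0, 5], 0],
    [0, [0, 0, 30], 0],
    [0, [0, 0, 70], 0],
    [0, [0, 0, 110], 0],
    [0, [-20, 0, 140], 0]
  ]
}}

```text
t: 17.93
ee_pos: [654.3, 228.5, 195.9]
orientation: [-3.063, 0.685, -0.008]
ft_force: [0.7, -0.7, -0.2]
width: 87.6
grasp_force: 0.0
```

Emit:
{"api": "servo_tool", "payload": {
  "plan": [
    [0, [-40, 0, 0], 0],
    [0, [-80, 0, 0], 0],
    [0, [-80, 0, 0], 0],
    [0, [-80, 0, 0], 0]
  ]
}}

```text
t: 18.27
ee_pos: [569.0, 228.2, 192.6]
orientation: [3.066, -0.682, -0.001]
ft_force: [1.1, -0.2, 0.0]
width: 87.4
grasp_force: 0.0
```

```bash
python3 - <<'E'
from h import *
c,im=shot("r3"); o=ctrl.get_obs(); print(o["ee_pos"],o["t"])
X=project(c,[671,227.5,57])[0].astype(int);print(X)
roi=(X[0]-45,max(0,X[1]-45),X[0]+45,X[1]+45)
m=roimask(im,lambda H,S,V:(H>14)&(H<30)&(S>140),roi)
e=cv2.fitEllipse(cv2.convexHull(blob(m))); print(e,"sil",onplane(c,[e[0]],46)[0])
m2=roimask(im,lambda H,S,V:(H>16)&(H<28)&(S>170)&(V>135),roi)
cs,_=cv2.findContours(m2.astype(np.uint8),cv2.RETR_EXTERNAL,cv2.CHAIN_APPROX_NONE)
e=cv2.fitEllipse(cv2.convexHull(np.vstack([k for k in cs if len(k)>8]))); print(e,"rim",onplane(c,[e[0]],57)[0])
x0,y0,x1,y1=(X[0]-90,0,X[0]+90,180)
cv2.imwrite("pics/r3c.png",cv2.resize(np.hstack([im[y0:y1,x0:x1],cv2.cvtColor((m2*255).astype(np.uint8)[y0:y1,x0:x1],cv2.COLOR_GRAY2BGR)]),None,fx=2.2,fy=2.2))
E
```

```text
[571.04259488 228.54441598 192.94395347] 18.3167
[266  80]
((266.51751708984375, 81.21440887451172), (50.77299499511719, 54.61505889892578), 154.37335205078125) sil [672.26515964 228.78587738  46.        ]
((266.4891662597656, 81.32579040527344), (49.631011962890625, 53.186851501464844), 152.50929260253906) rim [670.75401618 227.69809526  57.        ]
```

View pics/r3c.png

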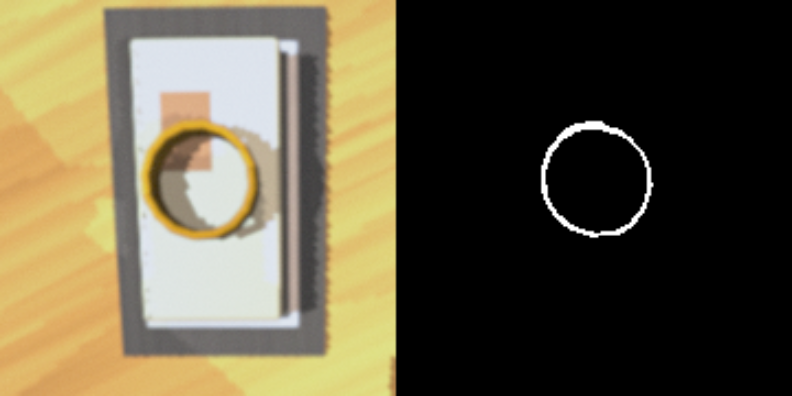

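The r3c picture shows the ring standing in the middle of the brick. Its centre (670.8,227.7) matches the brick's. Next is the flux bottle.

Emit:
{"api": "servo_tool", "payload": {
  "plan": [
    [0, [-20, -20, 0], 7],
    [0, [-40, -40, 0], 14],
    [0, [-70, -70, 0], 21],
    [0, [-95, -95, 0], 28],
    [0, [-120, -120, 0], 35],
    [0, [-135, -139, 0], 42],
    [0, [-135, -139, 0], 49],
    [0, [-135, -139, 0], 56],
    [0, [-135, -139, 0], 63],
    [0, [-135, -139, 0], 65.8]
  ]
}}

```text
t: 19.15
ee_pos: [438.3, 89.1, 192.7]
orientation: [2.943, 1.099, 0.003]
ft_force: [-0.8, -0.3, -0.2]
width: 87.9
grasp_force: 0.0
```

Emit:
{"api": "servo_tool", "payload": {
  "plan": [
    [0, [0, 0, 0], 0]
  ]
}}

```text
t: 19.23
ee_pos: [438.1, 89.2, 192.6]
orientation: [2.945, 1.092, 0.003]
ft_force: [1.1, -0.2, -0.1]
width: 87.8
grasp_force: 0.0
```

```bash
cat > fl.py <<'E'
from h import *
def flux(c,im,x,y,z0):
    X=project(c,[x,y,z0+66])[0].astype(int)
    roi=(max(0,X[0]-80),max(0,X[1]-90),X[0]+80,X[1]+60)
    b=blob(roimask(im,lambda H,S,V:(S<60)&(V>130),roi)); q=b[:,0].astype(float)
    m=np.zeros(im.shape[:2],np.uint8); cv2.drawContours(m,[b],-1,1,-1); d=cv2.distanceTransform(m,cv2.DIST_L2,5)
    pk=np.array(np.unravel_index(d.argmax(),d.shape)[::-1],float)
    for _ in range(3): tip=q[np.argsort(-np.linalg.norm(q-pk,axis=1))[:4]].mean(0)
    # cap circle from contour points away from spout
    s=(tip-pk)/np.linalg.norm(tip-pk); k=q[((q-pk)@s<d.max()*.5)]
    e=cv2.fitEllipse(k.astype(np.float32))
    far=q[((q-pk)@s>d.max()*1.5)]; vx,vy,px,py=cv2.fitLine(far.astype(np.float32),cv2.DIST_L2,0,.01,.01).ravel()
    A=onplane(c,[e[0]],z0+68)[0]; B=onplane(c,[tip],z0+64)[0]; dd=B-A
    sp=onplane(c,[(px,py),(px+20*vx,py+20*vy)],z0+63); ds=sp[1]-sp[0]
    if ds[:2]@dd[:2]<0: ds=-ds
    print("cap px",np.round(e[0],1),np.round(e[1],1),"peak",pk,d.max(),"cap",A.round(1),"tip px",tip,B.round(1),"len",np.linalg.norm(dd[:2]).round(1),"ang",np.degrees(np.arctan2(dd[1],dd[0])).round(1),"spout line ang",np.degrees(np.arctan2(ds[1],ds[0])).round(1))
    g=blob(roimask(im,lambda H,S,V:(H>45)&(H<95)&(S>90),(roi[0],roi[1],roi[2],roi[3]+30)))
    r=cv2.boundingRect(g); print("green bbox",r)
    return e[0],tip
E
python3 - <<'E'
from fl import *
c,im=shot("f1"); o=ctrl.get_obs(); print(o["ee_pos"],o["orientation"],o["qpos"].round(2))
a=flux(c,im,446,95.4,0)
E
```

```text
[437.78872184  89.22332299 192.48668566] [2.94676770e+00 1.08814149e+00 2.26906256e-03] [ 0.17  0.23  2.05 -0.    0.87  1.04]
cap px [319.2 183.1] [24.6 25.1] peak [319. 183.] 12.793798 cap [445.7  95.5  68. ] tip px [319.5 132. ] [478.  122.9  64. ] len 42.3 ang 40.3 spout line ang 40.4
green bbox (297, 153, 25, 47)
```

Emit:
{"api": "servo_tool", "payload": {
  "plan": [
    [0, [4, 3, -20], 0],
    [0, [8, 6.3, -55], 0],
    [0, [8, 6.3, -90], 0],
    [0, [8, 6.3, -125], 0],
    [0, [8, 6.3, -150], 0],
    [0, [8, 6.3, -163], 0],
    [0, [8, 6.3, -167.5], 0],
    [0.3, [8, 6.3, -167.5], 0],
    [0.5, [8, 6.3, -167.5], 0],
    [1, [8, 6.3, -167.5], 0]
  ]
}}

```text
t: 20.12
ee_pos: [445.2, 95.7, 25.6]
orientation: [2.946, 1.09, 0.003]
ft_force: [0.4, 0.3, 0.8]
width: 71.3
grasp_force: 0.0
```

Emit:
{"api": "servo_tool", "payload": {
  "plan": [
    [1, [0, 0, 0], 0],
    [1, [0, 0, 0], 0],
    [1, [0, 0, 0], 0],
    [1, [0, 0, 0], 0],
    [1, [0, 0, 0], 0],
    [1, [0, 0, 0], 0]
  ]
}}

```text
t: 20.62
ee_pos: [444.3, 95.6, 25.1]
orientation: [2.946, 1.091, 0.001]
ft_force: [-0.2, -0.5, 5.7]
width: 41.9
grasp_force: 30.0
```

Emit:
{"api": "servo_tool", "payload": {
  "plan": [
    [1, [0, 0, 12], 0],
    [1, [0, 0, 45], 0],
    [1, [0, 0, 85], 0],
    [1, [12, -12, 115], 0],
    [1, [36, -36, 125], -1],
    [1, [60, -60, 125], -2],
    [1, [85, -85, 125], -3],
    [1, [110, -110, 125], -3],
    [1, [128, -128, 125], -3],
    [1, [139, -139, 125], -3]
  ]
}}

```text
t: 21.45
ee_pos: [584.9, -45.6, 149.7]
orientation: [2.974, 1.011, 0.002]
ft_force: [-0.1, 1.0, -1.2]
width: 41.5
grasp_force: 30.0
```

Emit:
{"api": "servo_tool", "payload": {
  "plan": [
    [1, [0, 0, 0], 0],
    [1, [0, 0, 0], 0]
  ]
}}

```text
t: 21.62
ee_pos: [582.6, -43.8, 149.1]
orientation: [-2.974, -1.011, 0.002]
ft_force: [0.1, 0.0, -0.8]
width: 41.4
grasp_force: 30.0
```

```bash
cat > co.py <<'E'
from h import *
def coaster(c,im,z=5,x=652,y=15):
    X=project(c,[x,y,z])[0].astype(int); a=np.array([np.linalg.norm(project(c,[x+45*np.cos(t),y+45*np.sin(t),z])[0]-X) for t in np.arange(0,6.3,.4)]).max()*1.2
    roi=[max(0,int(v)) for v in (X[0]-a,X[1]-a,X[0]+a,X[1]+a)]
    rs=blob(roimask(im,lambda H,S,V:((H<6)|(H>174))&(S>150)&(V>70),roi)); P=onplane(c,rs[:,0],z)[:,:2].astype(np.float32)
    (m,sz,_)=cv2.minAreaRect(P); bx=cv2.boxPoints((m,sz,_)); e=bx[1]-bx[0]; f=bx[2]-bx[1]; l=e if np.linalg.norm(e)>np.linalg.norm(f) else f
    ang=np.degrees(np.arctan2(l[1],l[0])); ang=ang if -60<ang<120 else (ang+180)%360
    print("stripe",np.round(m,1),np.round(sz,1),"ang",round(float(ang),1))
    # rim: radial gradient search in the plane, robust circle fit
    lab=cv2.cvtColor(cv2.GaussianBlur(im,(5,5),0),cv2.COLOR_BGR2LAB).astype(float)
    ctr=np.array([x,y],float); rr=np.arange(36,54,.5)
    for it in range(4):
        pts=[]
        for t in np.radians(np.arange(0,360,3)):
            W=np.c_[ctr+rr[:,None]*[np.cos(t),np.sin(t)],np.full(len(rr),z)]; p=project(c,W)
            if p.min()<2 or p[:,0].max()>637 or p[:,1].max()>250: continue
            s=lab[p[:,1].round().astype(int),p[:,0].round().astype(int)]; 
            i=np.arange(4,len(rr)-4); g=[np.abs((s[k:k+4,1].mean()-s[k-4:k,1].mean())) for k in i]
            j=int(np.argmax(g)); pts.append((W[i[j],0],W[i[j],1],g[j]))
        Q=np.array(pts); Q=Q[Q[:,2]>2.5]
        from scipy.optimize import least_squares
        r=least_squares(lambda v:np.hypot(Q[:,0]-v[0],Q[:,1]-v[1])-45,ctr,loss="soft_l1",f_scale=.7); ctr=r.x
    res=np.hypot(Q[:,0]-ctr[0],Q[:,1]-ctr[1])-45
    u=np.array([np.cos(np.radians(ang)),np.sin(np.radians(ang))]); d=np.array(m)-ctr
    print("circle",ctr.round(1),"n",len(Q),"med|res|",np.median(np.abs(res)).round(2),"bias",np.median(res).round(2),"stripe along/perp",(d@u).round(1),(d@[-u[1],u[0]]).round(1))
E
python3 - <<'E'
from co import *
c,im=shot("f2"); o=ctrl.get_obs(); print(o["ee_pos"],o["orientation"],o["ft_force"],o["width"])
coaster(c,im)
for w in("w1","w2","b1"): print(w);coaster(*load(w))
E
```

```text
[581.93260178 -43.18636797 149.06046705] [-2.97298247e+00 -1.01250606e+00  2.58185495e-03] [ 0.17386925 -0.95959059 -0.20982798] 41.873999354371996
stripe [668.5  29.8] [37.8  6.6] ang 37.4
circle [649.4  14.8] n 101 med|res| 0.57 bias -0.03 stripe along/perp 24.3 0.2
w1
stripe [668.6  29.7] [35.6  5.2] ang 37.4
circle [649.7  14.1] n 120 med|res| 0.99 bias 0.49 stripe along/perp 24.4 0.9
w2
stripe [668.6  30. ] [35.3  5.6] ang 37.4
circle [649.9  16.4] n 120 med|res| 0.63 bias 0.39 stripe along/perp 23.1 -0.6
b1
stripe [668.6  29.7] [38.3  6.6] ang 36.4
circle [651.1   9.4] n 75 med|res| 2.25 bias 0.52 stripe along/perp 26.2 6.0
```

```bash
python3 - <<'E'
from fl import *
c,im=load("f2"); flux(c,im,582,-43.2,123.7)
E
```

```text
cap px [319.9 224.4] [18.  20.6] peak [320. 226.] 10.0 cap [609.1 -23.6 191.7] tip px [320.5 278. ] [591.5 -37.4 187.7] len 22.4 ang -141.9 spout line ang -152.9
green bbox (269, 217, 42, 80)
```

Emit:
{"api": "servo_tool", "payload": {
  "plan": [
    [1, [20, 17, 0], 0],
    [1, [45, 39, 0], 0],
    [1, [62, 54, 0], 0],
    [1, [67, 58.3, -30], 0],
    [1, [67, 58.3, -65], 0],
    [1, [67, 58.3, -95], 0],
    [1, [67, 58.3, -110], 0],
    [1, [67, 58.3, -113], 0],
    [1, [67, 58.3, -113], 0],
    [1, [67, 58.3, -113], 0]
  ]
}}

```text
t: 22.5
ee_pos: [650.8, 15.1, 38.1]
orientation: [2.973, 1.014, 0.003]
ft_force: [0.6, -0.2, -0.7]
width: 41.3
grasp_force: 30.0
```

```bash
python3 - <<'E'
from fl import *
c,im=shot("f3"); o=ctrl.get_obs(); print(o["ee_pos"],o["orientation"],o["ft_force"],o["width"])
E
```

```text
[651.19259481  15.02148861  38.59250422] [2.97277671 1.01333332 0.00418601] [ 0.88304178 -0.27608817 -0.84536394] 41.92231744661491
```

Emit:
{"api": "servo_tool", "payload": {
  "plan": [
    [1, [-1.3, -0.2, -3], 0],
    [1, [-1.3, -0.2, -6], 0],
    [1, [-1.3, -0.2, -7], 0],
    [1, [-1.3, -0.2, -7], 0],
    [1, [-1.3, -0.2, -7], 0]
  ]
}}

```text
t: 22.97
ee_pos: [648.9, 14.6, 30.2]
orientation: [2.973, 1.013, 0.001]
ft_force: [-0.5, -0.5, 4.3]
width: 41.2
grasp_force: 30.0
```

Emit:
{"api": "servo_tool", "payload": {
  "plan": [
    [1, [0, 0, -0.5], 0],
    [1, [0, 0, -0.5], 0],
    [1, [0, 0, -0.5], 0]
  ]
}}

```text
t: 23.22
ee_pos: [648.9, 14.6, 30.1]
orientation: [2.973, 1.013, 0.001]
ft_force: [-2.9, 0.2, 7.9]
width: 41.9
grasp_force: 30.0
```

Emit:
{"api": "servo_tool", "payload": {
  "plan": [
    [1, [0, 0, -0.4], 0],
    [1, [0, 0, -0.4], 0],
    [1, [0, 0, -0.4], 0]
  ]
}}

```text
t: 23.47
ee_pos: [649.0, 14.6, 30.1]
orientation: [2.973, 1.013, 0.001]
ft_force: [-4.1, -0.8, 11.3]
width: 41.5
grasp_force: 30.0
```

Emit:
{"api": "servo_tool", "payload": {
  "plan": [
    [1, [0, 0, 0.8], 0],
    [0.5, [0, 0, 0.8], 0],
    [0.4, [0, 0, 0.8], 0],
    [0.2, [0, 0, 0.8], 0],
    [0, [0, 0, 0.8], 0],
    [0, [0, 0, 2], 0],
    [0, [0, 0, 30], 0],
    [0, [0, 0, 70], 0],
    [0, [0, 0, 110], 0],
    [0, [0, 0, 150], 0]
  ]
}}

```text
t: 24.3
ee_pos: [648.2, 14.7, 180.0]
orientation: [-2.973, -1.013, 0.002]
ft_force: [1.1, 0.2, 0.2]
width: 87.8
grasp_force: 0.0
```

Emit:
{"api": "servo_tool", "payload": {
  "plan": [
    [0, [-25, -19, 20], 0],
    [0, [-36, -28, 20], 0],
    [0, [-36, -28, 20], 0],
    [0, [-36, -28, 20], 0]
  ]
}}

```text
t: 24.63
ee_pos: [612.5, -13.6, 199.1]
orientation: [-2.974, -1.012, -0.001]
ft_force: [-0.4, 1.1, -1.4]
width: 87.6
grasp_force: 0.0
```

```bash
python3 - <<'E'
from fl import *
from co import coaster
c,im=shot("f4"); o=ctrl.get_obs(); print(o["ee_pos"],o["ft_force"],o["width"],o["t"])
flux(c,im,649.4,14.8,5); coaster(c,im,x=649.4,y=14.8)
E
```

```text
[612.85648129 -13.1919469  198.48873987] [ 0.27585872  1.29991526 -0.96694324] 87.87457367515407 24.6833
cap px [318.7 138.9] [25.5 25.9] peak [319. 139.] 12.984499 cap [649.3  15.1  73. ] tip px [319.5  85. ] [683.5  40.6  69. ] len 42.7 ang 36.7 spout line ang 36.5
green bbox (297, 115, 45, 45)Traceback (most recent call last):
  File "<stdin>", line 4, in <module>
  File "co.py", line 5, in coaster
    rs=blob(roimask(im,lambda H,S,V:((H<6)|(H>174))&(S>150)&(V>70),roi)); P=onplane(c,rs[:,0],z)[:,:2].astype(np.float32)
  File "h.py", line 36, in blob
    return max(cs,key=cv2.contourArea)
ValueError: max() iterable argument is empty
```

Flux bottle centre (649.3,15.1) against coaster (649.4,14.8), spout 36.6° against stripe 37.4°: good. Now the block.

Emit:
{"api": "servo_tool", "payload": {
  "plan": [
    [0, [-15, 20, 0], 7],
    [0, [-35, 49, 0], 14],
    [0, [-58, 81, 0], 21],
    [0, [-81, 113, 0], 28],
    [0, [-104, 146, 0], 35],
    [0, [-127, 178, 0], 42],
    [0, [-150, 210, 0], 45.4],
    [0, [-170, 239, 0], 45.4],
    [0, [-182, 254, 0], 45.4],
    [0, [-188, 262, 0], 45.4]
  ]
}}

```text
t: 25.52
ee_pos: [423.1, 251.1, 197.8]
orientation: [-2.348, -2.086, 0.003]
ft_force: [0.7, 0.8, 0.4]
width: 87.6
grasp_force: 0.0
```

Emit:
{"api": "servo_tool", "payload": {
  "plan": [
    [0, [0, 0, 0], 0],
    [0, [0, 0, 0], 0]
  ]
}}

```text
t: 25.68
ee_pos: [425.0, 248.9, 198.3]
orientation: [2.351, 2.084, -0.001]
ft_force: [-0.1, -0.3, 0.7]
width: 87.7
grasp_force: 0.0
```

```bash
cat > bl.py <<'E'
from h import *
def L(c,im,n,fn,roi,z):
    q=quad(blob(roimask(im,fn,roi))); P=onplane(c,q,z)[:,:2]; e=np.roll(P,-1,0)-P
    C=np.vstack([q,q[:1]]); d1=np.cross(np.r_[q[0],1],np.r_[q[2],1]);d2=np.cross(np.r_[q[1],1],np.r_[q[3],1]);x=np.cross(d1,d2)
    print(n,"ctr",P.mean(0).round(1),np.linalg.norm(e,axis=1).round(1),"ang%90",(np.degrees(np.arctan2(e[:,1],e[:,0]))%90).round(1),q.round().tolist()); return x[:2]/x[2]
E
python3 - <<'E'
from bl import *
c,im=shot("k1"); o=ctrl.get_obs(); print(o["ee_pos"],o["orientation"],o["qpos"].round(2))
X=project(c,[425.4,266.7,20])[0].astype(int); print(X)
fn=lambda H,S,V:(S<50)&(V>150)
a=L(c,im,"k1",fn,(X[0]-70,X[1]-60,X[0]+70,min(X[1]+60,265)),20)
c3,i3=load("w3"); b=L(c3,i3,"w3",fn,(175,110,245,180),20)
print(tri((c,c3),(a,b)))
E
```

```text
[425.38575903 248.42566175 198.41168713] [ 2.35195428e+00  2.08251572e+00 -6.30548425e-04] [ 0.5   0.28  1.95 -0.    0.91  0.63]
[317 163]
k1 ctr [424.4 269.5] [55.5 54.8 53.9 52.6] ang%90 [84.1 81.4 81.8 83.1] [[343.0, 133.0], [343.0, 188.0], [289.0, 187.0], [289.0, 133.0]]
w3 ctr [425.4 268.6] [52.7 51.3 53.1 52.2] ang%90 [82.7 82.4 83.7 82.1] [[233.0, 128.0], [230.0, 169.0], [192.0, 164.0], [192.0, 123.0]]
(array([424.39544769, 269.59399695,  16.50466777]), np.float64(0.3521240425283417))
```

Emit:
{"api": "servo_tool", "payload": {
  "plan": [
    [0, [-0.2, 10, -20], 0],
    [0, [-0.4, 20.5, -55], 0],
    [0, [-0.4, 20.5, -92], 0],
    [0, [-0.4, 20.5, -129], 0],
    [0, [-0.4, 20.5, -160], 0],
    [0, [-0.4, 20.5, -175], 0],
    [0, [-0.4, 20.5, -181], 0],
    [0.2, [-0.4, 20.5, -181], 0],
    [0.4, [-0.4, 20.5, -181], 0],
    [1, [-0.4, 20.5, -181], 0]
  ]
}}

```text
t: 26.57
ee_pos: [425.5, 269.3, 18.9]
orientation: [2.353, 2.081, 0.003]
ft_force: [0.4, 1.1, -0.5]
width: 71.5
grasp_force: 0.0
```

Emit:
{"api": "servo_tool", "payload": {
  "plan": [
    [1, [0, 0, 0], 0],
    [1, [0, 0, 0], 0],
    [1, [0, 0, 0], 0],
    [1, [0, 0, 0], 0],
    [1, [0, 0, 0], 0]
  ]
}}

```text
t: 26.98
ee_pos: [425.0, 269.6, 18.9]
orientation: [2.352, 2.082, 0.003]
ft_force: [-0.7, -1.8, 7.3]
width: 55.9
grasp_force: 30.0
```

Emit:
{"api": "servo_tool", "payload": {
  "plan": [
    [1, [0, 0, 12], 0],
    [1, [0, 0, 45], 0],
    [1, [0, 0, 85], 0],
    [1, [8, -25, 110], 0],
    [1, [20, -62, 115], -7],
    [1, [31, -100, 115], -14],
    [1, [43, -137, 115], -21],
    [1, [55, -174, 115], -28],
    [1, [66, -211, 115], -35],
    [1, [78, -248, 115], -42]
  ]
}}

```text
t: 27.82
ee_pos: [501.8, 19.4, 133.4]
orientation: [-2.945, -1.093, 0.001]
ft_force: [1.1, 0.6, -4.5]
width: 55.6
grasp_force: 30.0
```

Emit:
{"api": "servo_tool", "payload": {
  "plan": [
    [1, [12, -37, 0], -7],
    [1, [24, -75, 0], -12.2],
    [1, [36, -113, 0], -12.2],
    [1, [48, -150, 0], -12.2],
    [1, [60, -188, 0], -12.2],
    [1, [72, -225, 0], -12.2],
    [1, [82, -258, 0], -12.2],
    [1, [90, -283, 0], -12.2],
    [1, [92, -293, 0], -12.2],
    [1, [92, -293, 0], -12.2]
  ]
}}

```text
t: 28.65
ee_pos: [594.2, -274.0, 133.0]
orientation: [3.043, 0.779, 0.0]
ft_force: [0.3, 0.5, -5.0]
width: 55.8
grasp_force: 30.0
```

Emit:
{"api": "servo_tool", "payload": {
  "plan": [
    [1, [0, 0, 0], 0],
    [1, [0, 0, 0], 0]
  ]
}}

```text
t: 28.82
ee_pos: [593.4, -270.3, 132.5]
orientation: [-3.041, -0.783, 0.002]
ft_force: [-0.4, -0.4, -4.7]
width: 55.7
grasp_force: 30.0
```

```bash
python3 - <<'E'
from bl import *
c,im=shot("k2"); o=ctrl.get_obs(); print(o["ee_pos"],o["orientation"],o["ft_force"],o["width"])
X=project(c,[673.6,-229.3,6])[0].astype(int); print(X)
for T in(75,95):
    a=L(c,im,"pad",lambda H,S,V:(V<T),(max(0,X[0]-110),max(0,X[1]-100),X[0]+110,min(X[1]+100,225)),6)
    c1,i1=load("w1"); b=L(c1,i1,"pad w1",lambda H,S,V:(V<T),(345,45,460,162),6); print(tri((c,c1),(a,b)))
E
```

```text
[ 593.56949088 -270.19953664  132.62883259] [-3.04097082e+00 -7.83740330e-01  1.74355064e-03] [-0.15778731  1.25415391 -4.96900696] 55.54096009718902
[322  83]
pad ctr [ 673.7 -229.9] [87.1 86.2 87.  86.7] ang%90 [28.2 28.9 28.5 28.9] [[381.0, 25.0], [375.0, 139.0], [271.0, 139.0], [268.0, 25.0]]
pad w1 ctr [ 673.6 -229.3] [84.7 85.  85.6 84.9] ang%90 [28.6 28.9 28.6 28.3] [[446.0, 121.0], [389.0, 151.0], [360.0, 93.0], [420.0, 60.0]]
(array([ 673.39723345, -230.01184959,    3.1415062 ]), np.float64(0.09359645878890113))
pad ctr [ 673.9 -229.9] [86.7 87.  87.9 87.1] ang%90 [28.5 28.9 28.7 28. ] [[381.0, 25.0], [376.0, 139.0], [271.0, 139.0], [267.0, 24.0]]
pad w1 ctr [ 673.6 -229.3] [85.8 86.1 86.4 86. ] ang%90 [28.5 28.6 28.5 28.2] [[447.0, 121.0], [388.0, 151.0], [360.0, 92.0], [421.0, 59.0]]
(array([ 673.64194853, -230.21057083,    2.48814145]), np.float64(0.2854508442444821))
```

Emit:
{"api": "servo_tool", "payload": {
  "plan": [
    [1, [20, 10, 0], -0.3],
    [1, [50, 25, 0], -0.3],
    [1, [72, 36, 0], -0.3],
    [1, [80.1, 40.5, -25], -0.3],
    [1, [80.1, 40.5, -55], -0.3],
    [1, [80.1, 40.5, -82], -0.3],
    [1, [80.1, 40.5, -96], -0.3],
    [1, [80.1, 40.5, -99], -0.3],
    [1, [80.1, 40.5, -99], -0.3],
    [1, [80.1, 40.5, -99], -0.3]
  ]
}}

```text
t: 29.7
ee_pos: [675.3, -231.4, 35.2]
orientation: [3.044, 0.775, 0.002]
ft_force: [0.4, 0.8, -4.6]
width: 55.8
grasp_force: 30.0
```

```bash
python3 - <<'E'
from bl import *
c,im=shot("k3"); o=ctrl.get_obs(); print(o["ee_pos"],o["orientation"],o["ft_force"],o["width"])
E
```

```text
[ 675.67416121 -231.68778666   35.79610935] [3.04303865 0.77407679 0.00386334] [-0.0478702  -0.87533414 -4.38785911] 56.00809753617641
```

Emit:
{"api": "servo_tool", "payload": {
  "plan": [
    [1, [-1, 1, -3], 0],
    [1, [-1.5, 1.5, -6], 0],
    [1, [-1.5, 1.5, -8], 0],
    [1, [-1.5, 1.5, -8], 0],
    [1, [-1.5, 1.5, -8], 0]
  ]
}}

```text
t: 30.17
ee_pos: [672.8, -229.8, 25.8]
orientation: [-3.045, -0.774, 0.0]
ft_force: [-0.0, 0.9, -4.8]
width: 55.7
grasp_force: 30.0
```

Emit:
{"api": "servo_tool", "payload": {
  "plan": [
    [1, [0, 0, -0.5], 0],
    [1, [0, 0, -0.5], 0],
    [1, [0, 0, -0.5], 0]
  ]
}}

```text
t: 30.42
ee_pos: [673.0, -229.9, 25.3]
orientation: [3.045, 0.774, 0.0]
ft_force: [0.3, 1.1, -3.8]
width: 55.5
grasp_force: 30.0
```

Emit:
{"api": "servo_tool", "payload": {
  "plan": [
    [1, [0.5, 0, -0.3], 0],
    [1, [0.5, 0, -0.3], 0],
    [1, [0.5, 0, -0.3], 0]
  ]
}}

```text
t: 30.67
ee_pos: [673.5, -229.8, 25.0]
orientation: [3.045, 0.774, 0.0]
ft_force: [-0.1, 0.6, -4.3]
width: 56.0
grasp_force: 30.0
```

Emit:
{"api": "servo_tool", "payload": {
  "plan": [
    [1, [0, 0, -0.3], 0],
    [1, [0, 0, -0.3], 0],
    [1, [0, 0, -0.3], 0]
  ]
}}

```text
t: 30.92
ee_pos: [673.5, -229.9, 25.0]
orientation: [3.044, 0.774, 0.0]
ft_force: [-2.0, 0.1, -0.9]
width: 56.1
grasp_force: 30.0
```

Emit:
{"api": "servo_tool", "payload": {
  "plan": [
    [1, [0, 0, -0.3], 0],
    [1, [0, 0, -0.3], 0],
    [1, [0, 0, -0.3], 0]
  ]
}}

```text
t: 31.17
ee_pos: [673.5, -229.9, 24.9]
orientation: [3.045, 0.774, 0.0]
ft_force: [-3.5, 0.8, 4.9]
width: 55.5
grasp_force: 30.0
```

Contact. Release, rise, back off and check everything.

Emit:
{"api": "servo_tool", "payload": {
  "plan": [
    [0.25, [0, 0, 0.2], 0],
    [0.15, [0, 0, 0.2], 0],
    [0.05, [0, 0, 0.2], 0],
    [0, [0, 0, 0.2], 0],
    [0, [0, 0, 2], 0],
    [0, [0, 0, 30], 0],
    [0, [0, 0, 70], 0],
    [0, [0, 0, 110], 0],
    [0, [0, 0, 150], 0],
    [0, [-20, -10, 175], 0]
  ]
}}

```text
t: 32.0
ee_pos: [657.4, -239.2, 204.4]
orientation: [3.04, 0.777, 0.011]
ft_force: [-0.1, -0.1, 0.5]
width: 87.9
grasp_force: 0.0
```

Emit:
{"api": "servo_tool", "payload": {
  "plan": [
    [0, [-35, -18, 0], 0],
    [0, [-70, -38, 0], 0],
    [0, [-70, -38, 0], 0],
    [0, [-70, -38, 0], 0],
    [0, [-70, -38, 0], 0]
  ]
}}

```text
t: 32.42
ee_pos: [583.8, -278.1, 199.8]
orientation: [3.044, 0.773, 0.002]
ft_force: [-0.5, 0.4, 0.6]
width: 88.1
grasp_force: 0.0
```

```bash
python3 - <<'E'
from bl import *
c,im=shot("k4"); o=ctrl.get_obs(); print(o["ee_pos"],o["ft_force"],o["width"])
X=project(c,[673.6,-229.3,6])[0].astype(int); print(X)
roi=(max(0,X[0]-85),max(0,X[1]-75),X[0]+85,min(X[1]+75,225))
L(c,im,"block",lambda H,S,V:(S<50)&(V>150),roi,26)
m=roimask(im,lambda H,S,V:(V<90)|((S<50)&(V>90)),roi)
L(c,im,"pad",lambda H,S,V:(V<90),roi,6)
t=ctrl.get_image("top"); s=ctrl.get_image("scene")
cv2.imwrite("pics/end.png",np.vstack([cv2.resize(np.hstack([im[max(0,X[1]-75):X[1]+75,X[0]-100:X[0]+100],cv2.resize(t[130:250,170:450],(350,150))]),(800,218)),cv2.resize(s[120:340,180:480],(500,366)) .repeat(1,0)[:, :].copy() if 0 else cv2.copyMakeBorder(cv2.resize(s[120:340,180:480],(500,366)),0,0,0,300,cv2.BORDER_CONSTANT)]))
E
```

```text
[ 584.28002967 -277.71805763  199.55047964] [0.23110648 0.22620978 0.18592098] 87.87452418320548
[318  75]
block ctr [ 672.2 -230. ] [53.1 53.4 53.1 52.9] ang%90 [27.9 28.4 27.4 28.5] [[348.0, 45.0], [347.0, 105.0], [290.0, 105.0], [290.0, 45.0]]
pad ctr [ 673.7 -230. ] [86.7 87.1 86.7 86.5] ang%90 [28.8 28.5 28.4 28.5] [[365.0, 29.0], [363.0, 121.0], [277.0, 121.0], [274.0, 29.0]]
```

View pics/end.png

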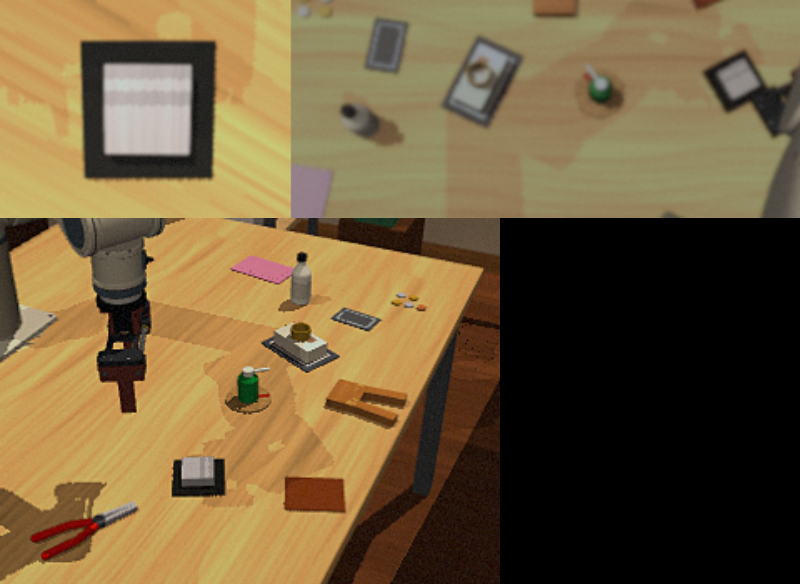

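The end picture shows every item in place: block centred on the pad, ring on the brick on the plate, flux on the coaster with its spout over the stripe. The pliers and polish bottle look undisturbed. The block is within 1.5 mm and 0.5° of centred and square.

```bash
python3 -c "
from workcell import ctrl
print(ctrl.close_job())"
```

```text
the job is handed in; nothing more can be done
None
```

The job is handed in at about 33 s of the 112 s: brick, ring, flux bottle and bench block all measured within about 1.5 mm and 1° of their targets, each set down on contact, and the pliers and polish bottle were left alone.

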